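# Gauge the tube-mixer rollers on the sloping deck

### The job

Check the spare rollers of the tube mixer on the sloping gauge deck. First set the blue chock on the deck with both noses along the yellow line, pointing uphill; then, one roller at a time in the order of their bands (one, two, three; one of them may be missing), lay the roller across the deck against the chock, slid endways so that its end lies under the gauge and its middle in the middle of the deck, let go so that it stays put by itself, and push the red knob straight down until the foot is pressed firmly on the roller, for about a second. A full-size roller (the foot comes down 40 mm) goes back into any slot of the white rack, a worn one (46 mm) into the red cradle; when all are checked put the chock back flat on the middle of its black mat, leaving the bottle and the cup alone.

Things in the scene. Friction and masses are not known exactly. Their poses are not given: they have to be found in the camera images.
- gauge_stand: Fixed grey stand with the sloping deck and the gauge; place and yaw vary. Origin on the worktop under the deck's origin; x uphill (away from the robot), z vertical. A pillar at y = +135 mm, 144 mm high, carries a blue arm 26 mm wide (y = +60 to +148, z = 124 to 142 mm) through which the gauge foot slides vertically at x = 0, y = +76 mm.
- deck: Fixed aluminium deck, sloping 0.105 rad down toward the robot: unchocked rollers roll off. Origin on the surface, 34 mm above the worktop; x uphill, y level, to the gauge, z normal. Surface x -115 to +45 mm, y +-102 mm, side rims 8 mm. At the low end a kerb 8 mm high, 22 mm high beyond y = +-73 mm, catches runaways. Yellow line at x = -17 mm; a chocked roller's axis lies at x = 0 +-10 mm, middle at y = 0.
- gauge_foot (a joint): Travel of the gauge foot downwards, m: 0 at rest, up to 0.052. At rest its disc is 76 mm above the deck; a spring (60 N/m, 1 N at rest, 3.5 N when down) returns it. On a chocked roller it reads about 0.040 if full size (36 mm across), about 0.046 if worn (30 mm). Press some 3 N or more beyond the spring.
- gauge_tip (a point): Centre of the underside of the gauge's flat steel foot, a disc 26 mm across and 8 mm thick, 110 mm above the worktop at rest.
- gauge_knob (a point): Centre of the top of the red push knob of the gauge, 30 mm across, 212 mm above the worktop at rest; it moves down with the foot. It is at the stand's x = 0, y = +76 mm.
- chock: Loose blue fork chock, 0.3 kg: two noses (22 mm wide, 14 high, 42 long, at y = +-50 mm, rubber faces at x = 0) joined by a bar at x = -47 mm (14 mm thick, 122 long along y, 14 high). Origin on the underside midway between the nose faces; x points out of the noses, z up. Starts on the mat. In use its origin belongs on the yellow line (deck x = -17 mm, y = 0), x uphill.
- chock_grip (a point): Grip point on the chock's upright tab, 32 mm above its underside, at chock x = -47 mm, y = 0: the tab is 14 mm thick along the chock's x, 30 mm wide along y, its top 45 mm above the underside.
- chock_mid (a point): Middle of the chock's footprint (chock x = -27 mm, y = 0, on the underside).
- rack: Fixed white rack with three slots for rollers, at x = -70, 0 and +70 mm, each two V saddles (14 mm wide, at y = +-60 mm), bottom of the V 20 mm above the worktop. Origin on the worktop at its centre; a roller lies along y, which points roughly away from or toward the robot. The centre of a full-size roller lies 42 mm, of a worn one 38 mm above the worktop. Place and yaw vary.
- red_cradle: Fixed red cradle for a worn roller, one slot like those of the rack, at x = 0 along y. Origin on the worktop at its centre; 60 x 134 mm.
- mat: Fixed black rubber mat of the chock, 120 x 150 x 3 mm, origin at the centre of its underside. It and the red cradle may change places.
- roller_1: Loose grey plastic roller, 180 mm long, full size (36 mm across) or worn (30 mm), with ONE black band near each end, about 0.15 kg. Origin at its centre, y along its axis. Starts in a slot of the rack; may be absent.
- roller_2: Like roller_1, with TWO black bands near each end; full size or worn.
- roller_3: Like roller_1, with THREE black bands near each end; full size or worn.
- reagent_bottle: Bystander: brown reagent bottle with black cap, 42 x 91 mm. Leave it alone.
- specimen_cup: Bystander: white specimen cup with orange lid, 62 x 70 mm. Leave it alone.
Mind the look-alikes: they are no part of the job. Leave any turquoise look-alike of the roller_3 alone.

How it is judged:
By the outcome, as a careful person would: the job done as asked, in the order asked, and still so for the second after the job is handed in, with the robot touching nothing.
Of roller_1, roller_2, roller_3 only 2 to 3 are there at a start; the rules pass over those that are not, and their reading is None.
At some moment in a run one of chock may be knocked a few centimetres aside while the robot is not near it.
It also fails if it takes over 210 s, if anything falls off the work surface, if the arm or the gripper's body presses on something with over 40 N, if the wrist force passes 120 N, or if a joint passes its speed limit or range.

### The arm

A 6-joint arm with a two-finger parallel gripper is mounted at the origin on a cart in front of the work surface, level with it; the furniture and walls round the work are solid. World frame = base frame: x ahead of the robot, y to its left, z up, the work surface at z = 0. Lengths are in m, angles in rad, forces in N, time in s.
With the tool pointing down it reaches from about 0.35 to 0.975 m from the base axis. Payload 4.9 kg.
Tool frame: the origin (TCP) lies between the finger pads; the fingertips stand 22 mm ahead of it and the grasp point (between the pads) lies 3 mm ahead of it; z points along the fingers, y is the line along which they close (so a half turn about z gives the same grasp; the last joint's range is limited). The gripper opens to 85 mm and grips with 20 to 120 N. Pads are 22 mm wide; open, the fingers measure 114 mm over their backs; the gripper's body (76 mm by 85 mm) begins 54 mm behind the grasp point. The pads swing forward as they close: fully open they stand 13 mm farther back than shut.
Start: joints at [1.031, 0.053, 1.613, -0, 1.476, -0.119], TCP at [0.255, 0.57, 0.253] pointing down, gripper open.
Joint ranges: [-3.01, 3.01], [-1.01, 2.22], [0.06, 2.58], [-1.02, 4.17], [0.09, 2.62], [-3.14, 3.14]. Speed limits (rad/s): [2.57, 2.57, 3.14, 3.14, 3.14, 3.14].

### API

Orientations are given as a unit quaternion [w, x, y, z].
In Python, from plant import state, grab_frame, get_calibration, job_done, recognise, regions_of gives the robot as it stands.
- The arm moves only by the tool apply_moves, never from a script. Its argument "targets" is a list of rows, each an object with "translation": the shift along the tool's x, y, z normalised to -1 to 1, where 1 is 100 mm, a list of three; "twist": the turn about the tool's z normalised to -1 to 1, where 1 is 0.1 rad; "hand": the opening, from 0 (shut) to 1 (fully open). A call has 1 to 8 rows; each row shifts and turns the commanded pose from where the row before left it, along the tool's axes as they then stand; what a row does not reach is not made up. A row lasts 1/10 s, in which the tool goes at most 50 mm and 8.59 degrees, less where a joint would pass 70% of its speed; a pose out of reach is approached as far as the arm can. A call with a number of a shift or a turn outside -1 to 1 is refused whole. A call with a gripper value outside its range is refused whole. The fingers move at their own pace and stop on an object; the grip force is fixed at half the most. Time passes only in rows, so rows that do not move let the fingers close. It gives the time, the measured TCP pose, the force, the opening and the grip force at its end, in the units of the state.
- state(): the state, without advancing time (a new reading comes with each control period).
- grab_frame(name): name is "scene" or "top" or "wrist"; returns the picture (384x512x3 uint8, red, green, blue); there is no depth.
- get_calibration(name): a dict with "camera_matrix" (3x3 intrinsics, pixels), "pose" (4x4, takes a point from camera to world coordinates). Camera axes: x right, y up, looking along -z (the intrinsics and any distortion apply to the point x, -y, -z); pixel columns grow to the right and rows downward; lengths in m; the calibration is good to about 2 mm. A picture is of the moment at which its call begins: read the wrist's pose just before it. get_calibration takes no time and is no camera call; for the wrist camera it gives the pose at the moment of the call.
- job_done(): hands the job in; it is judged then, once.
Trained networks look in the newest picture that a camera, given by its name, has taken for a name from the list of things; names that differ only in an ending like _2 or _b are one class to them, and where a whole thing is asked for, a point or a joint stands for the part that bears it (a point fixed in the world has none). Each returns a list of dicts, best first, with "score" (0 to 1); they miss things now and then, are a little off and sometimes report something else, mostly with a low value. They report only what shows in the picture. A call takes as long as a camera call. They do not tell look-alikes from the thing itself.
- recognise(camera, query): "point" ([x, y, z] in m, in world coordinates, good to about 4 mm: the middle of the surface that is visible of it).
- regions_of(camera, query): "pixels" (384x512 bool, what is visible of it).
The state is a dict: "time": time; "joint_pos": joint angles; "joint_vel": joint speeds; "joint_efforts": joint torques, N m; "tool_pos": TCP position; "tool_rot": TCP orientation; "contact_force": force on the tool from outside, world axes, zero at the start; "ft_torque": the same for the moment, N m; "gripper_width": opening from 0.0 (shut) to 1.0 (fully open); "grasp_force": force on a finger pad.
Only numpy, scipy, OpenCV 4.12 (cv2) and the standard library are available. Lean on these libraries where they do the work, as an engineer would, in place of code of your own. Each camera call takes 0.05 s, during which the arm holds its last target. There are 200 camera calls.

## Working session

There is one attempt and no reset: what is moved stays moved. The work goes in short steps, Python scripts to look and compute and a tool call to move; the robot and the scene stay as the last step left them, time stands still between calls to the robot, and variables do not carry over. Pictures are saved under pics/ and viewed, at most 14 in all, crops included, and the job is handed in when it is done.

Besides the shell and the picture viewer there is one more tool, called after ">>>" in YAML: its name, and indented under it one key for each argument. apply_moves: Moves the arm, as the interface text tells. Its arguments: {"type":"object","properties":{"targets":{"type":"array"}},"required":["targets"]}

```bash
mkdir -p pics; ls; cat > h.py <<'E'
import numpy as np, cv2
from plant import *
def save(cam,name):
    im=grab_frame(cam); cv2.imwrite(f'pics/{name}.png',im[:,:,::-1]); return im
def proj(cam,P,c=None):
    c=c or get_calibration(cam); K=np.array(c['camera_matrix']); T=np.linalg.inv(np.array(c['pose']))
    p=T[:3,:3]@np.asarray(P,float)+T[:3,3]; p=np.array([p[0],-p[1],-p[2]]); q=K@p; return q[:2]/q[2]
def back(cam,uv,z,c=None):
    c=c or get_calibration(cam); K=np.array(c['camera_matrix']); T=np.array(c['pose'])
    uv=np.atleast_2d(uv).astype(float); d=np.linalg.inv(K)@np.c_[uv,np.ones(len(uv))].T
    d=T[:3,:3]@(d*np.array([[1],[-1],[-1]])); o=T[:3,3]
    return (o[:,None]+d*((z-o[2])/d[2])).T
E
python3 - <<'E'
from h import *
print(state())
for c in ("scene","top"):
    save(c,c+'0'); k=get_calibration(c); print(c,{a:np.round(np.array(b),3).tolist() for a,b in k.items()})
    for q in ("gauge_stand","chock","rack","red_cradle","mat","roller_1","reagent_bottle","specimen_cup","gauge_knob","deck","chock_grip"):
        print(q,[(np.round(d['point'],3).tolist(),round(d['score'],2)) for d in recognise(c,q)])
E
```

```text
pics
{'time': 0.0, 'joint_pos': array([ 1.03098273e+00,  5.33486085e-02,  1.61431269e+00,  2.10371895e-05,
        1.47600199e+00, -1.18991661e-01]), 'joint_vel': array([ 2.60682377e-04,  2.19777127e-04, -6.47152634e-04, -9.98357329e-04,
       -5.41752689e-04,  3.74015487e-06]), 'joint_efforts': array([ 1.43127777e-04, -3.93699002e+01, -3.70168018e+01, -1.09581106e-04,
        6.93650421e-03,  2.41871589e-05]), 'tool_pos': array([0.25500598, 0.56996944, 0.25205693]), 'tool_rot': array([-3.44809732e-04,  2.08862692e-01,  9.77944428e-01, -9.76267708e-04]), 'contact_force': array([0.33275656, 0.86161875, 0.22390427]), 'ft_torque': array([0.00512239, 0.0145957 , 0.03254687]), 'grasp_force': 0.0, 'gripper_width': 1.000349839754578}
scene {'camera_matrix': [[402.332, 0.0, 259.388], [0.0, 402.332, 197.857], [0.0, 0.0, 1.0]], 'pose': [[0.432, 0.639, -0.637, -0.373], [-0.902, 0.308, -0.302, -0.442], [0.003, 0.705, 0.709, 1.057], [0.0, 0.0, 0.0, 1.0]]}
gauge_stand [([0.461, 0.008, 0.031], 0.7)]
chock [([0.515, 0.302, 0.021], 0.72)]
rack [([0.474, -0.303, 0.007], 0.86), ([0.518, 0.3, 0.018], 0
[... 625 characters left out ...]
.228], [-1.0, 0.006, -0.014, -0.05], [-0.013, 0.151, 0.988, 1.638], [0.0, 0.0, 0.0, 1.0]]}
gauge_stand [([0.453, 0.008, 0.026], 0.6), ([0.455, -0.023, 0.034], 0.23)]
chock [([0.523, 0.3, 0.016], 0.68), ([0.487, 0.066, 0.212], 0.4)]
rack [([0.474, -0.305, 0.006], 0.87)]
red_cradle [([0.41, 0.34, 0.003], 0.7), ([0.524, 0.3, 0.016], 0.46)]
mat [([0.523, 0.332, 0.004], 0.87), ([0.481, -0.406, 0.056], 0.33)]
roller_1 [([0.482, -0.405, 0.052], 0.76), ([0.245, -0.344, 0.034], 0.76), ([0.478, -0.332, 0.054], 0.56)]
reagent_bottle [([0.666, -0.397, 0.072], 0.5)]
specimen_cup [([0.669, -0.398, 0.073], 0.69)]
gauge_knob []
deck [([0.456, -0.024, 0.036], 0.73)]
chock_grip [([0.527, 0.302, 0.018], 0.67)]
```

View pics/scene0.png

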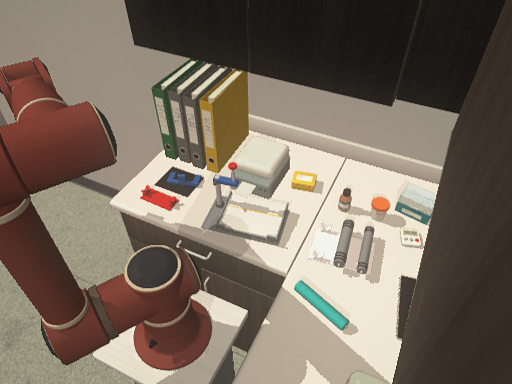

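View pics/top0.png

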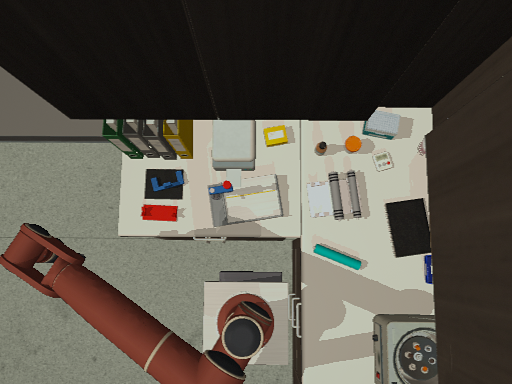

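The scene shows the mat with the blue chock at (183,180), the red cradle at (158,198), the gauge at (235,175) with its deck at (255,212), and the rack with two rollers at (345,243) and (366,250). The turquoise look-alike is at (321,304). I'll get outlines from the regions and enlarge the crops.

```bash
python3 - <<'E'
from h import *
c=get_calibration('wrist'); s=state()
print(np.round(c['pose'],3).tolist(), np.round(c['camera_matrix'],1).tolist())
im=grab_frame('top')
for q,z in (("mat",.003),("red_cradle",.03),("rack",.03),("deck",.034),("chock",.014),("roller_1",.056)):
    for r in regions_of('top',q)[:3]:
        m=r['pixels'].astype(np.uint8)
        ys,xs=np.nonzero(m); P=back('top',np.c_[xs,ys],z)[:,:2].astype(np.float32)
        (cx,cy),(w,h),a=cv2.minAreaRect(P*1000); print(q,round(r['score'],2),np.round([cx,cy,w,h,a],1))
def crop(y0,y1,x0,x1,s): return cv2.resize(im[y0:y1,x0:x1,::-1],None,fx=s,fy=s,interpolation=cv2.INTER_CUBIC)
a=crop(160,235,135,295,5); b=crop(160,235,295,375,5)
cv2.imwrite('pics/a.png',a)
E
```

```text
[[0.408, -0.869, -0.282, 0.184], [0.913, 0.387, 0.127, 0.603], [-0.001, -0.309, 0.951, 0.374], [0.0, 0.0, 0.0, 1.0]] [[310.1, 0.0, 255.9], [0.0, 310.1, 188.5], [0.0, 0.0, 1.0]]
mat 0.92 [5.247e+02 3.291e+02 1.198e+02 1.492e+02 1.000e-01]
red_cradle 0.83 [4.065e+02 3.356e+02 6.160e+01 1.387e+02 4.000e-01]
rack 0.6 [ 470.7 -330.3  137.3  201.     4.5]
deck 0.91 [462.9 -15.4 165.7 217.2   9.1]
chock 0.59 [534.  313.7  55.5 122.7  16.4]
chock 0.38 [5.237e+02 8.170e+01 3.170e+01 3.130e+01 4.000e-01]
roller_1 0.88 [ 475.1 -336.2  181.8   40.     7. ]
roller_1 0.76 [ 481.5 -404.1  185.    32.3    6.1]
roller_1 0.75 [ 247.1 -335.4  182.1   36.4   69.7]
```

View pics/a.png

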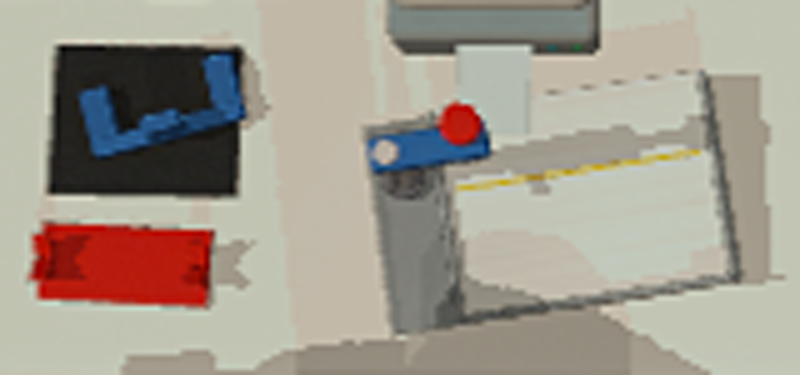

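The top crop shows the chock on the mat, noses up and yawed about +16°. The red cradle lies below it, and the deck has its yellow line and the red knob at (460,122).

>>> apply_moves:
  targets:
    - {"translation": [-0.406, -0.188, 0], "twist": 0, "hand": 1}
    - {"translation": [-0.406, -0.188, 0], "twist": 0, "hand": 1}
    - {"translation": [-0.406, -0.188, 0], "twist": 0, "hand": 1}
    - {"translation": [-0.406, -0.188, 0], "twist": 0, "hand": 1}
    - {"translation": [-0.406, -0.188, 0], "twist": 0, "hand": 1}
    - {"translation": [-0.406, -0.188, 0], "twist": 0, "hand": 1}
    - {"translation": [-0.406, -0.188, 0], "twist": 0, "hand": 1}
    - {"translation": [-0.406, -0.188, 0], "twist": 0, "hand": 1}

```text
time: 2.35
tool_pos: [0.4913, 0.299, 0.2536]
tool_rot: [0.0, 0.209, 0.978, 0.0]
contact_force: [0.8, 0.9, 0.4]
gripper_width: 0.995
grasp_force: 0.0
```

>>> apply_moves:
  targets:
    - {"translation": [0, 0, 0], "twist": -1, "hand": 1}
    - {"translation": [0, 0, 0], "twist": -1, "hand": 1}
    - {"translation": [0, 0, 0], "twist": -1, "hand": 1}
    - {"translation": [0, 0, 0], "twist": -1, "hand": 1}
    - {"translation": [0, 0, 0], "twist": -1, "hand": 1}
    - {"translation": [0, 0, 0], "twist": -1, "hand": 1}
    - {"translation": [0, 0, 0], "twist": -1, "hand": 1}
    - {"translation": [0, 0, 0], "twist": 0, "hand": 1}

```text
time: 3.15
tool_pos: [0.4903, 0.3005, 0.2534]
tool_rot: [0.0, -0.139, 0.99, 0.0]
contact_force: [0.2, 0.7, 0.4]
gripper_width: 1.003
grasp_force: 0.0
```

```bash
cat >> h.py <<'E'
def pose():
    from scipy.spatial.transform import Rotation as R
    s=state(); w,x,y,z=s['tool_rot']; M=R.from_quat([x,y,z,w]).as_matrix()
    return np.array(s['tool_pos']),M,np.arctan2(-M[1,0],-M[0,0]),s
def plan(xyz,yaw=None):
    """shift in tool units (1=100mm) at current yaw, then twist units"""
    p,M,y,s=pose(); d=M.T@(np.array(xyz)-p)*10
    t=0 if yaw is None else -(yaw-y)*10
    print('shift',np.round(d,3),'rows>=',round(np.linalg.norm(d)/.45,1),'twist',round(t,2))
def wpts(mask,z,cam='wrist'):
    ys,xs=np.nonzero(mask); return back(cam,np.c_[xs,ys],z)[:,:2]
def rect(mask,z,cam='wrist'):
    (cx,cy),(w,h),a=cv2.minAreaRect((wpts(mask,z,cam)*1000).astype(np.float32)); return np.round([cx,cy,w,h,a],1)
def info():
    p,M,y,s=pose(); print('t',round(s['time'],1),'p',np.round(p,4),'yaw',round(y,4),'F',np.round(s['contact_force'],1),'w',round(s['gripper_width'],3),'g',round(s['grasp_force'],1))
E
python3 - <<'E'
from h import *
info()
im=save('wrist','w1')
for q in ("chock","chock_grip","mat","red_cradle"):
    print(q,[(np.round(d['point'],3).tolist(),round(d['score'],2)) for d in recognise('wrist',q)])
for q,z in (("mat",.003),("red_cradle",.03),("chock",.017)):
    for r in regions_of('wrist',q)[:1]: print(q,r['score'],rect(r['pixels'],z))
t=grab_frame('top').astype(int); R,G,B=t[...,0],t[...,1],t[...,2]
k=np.zeros(R.shape,bool); k[175:200,215:240]=True; k&=(R>150)&(G<60)
print('knob',wpts(k,.212,'top').mean(0),k.sum())
l=(R>180)&(B<110)&(G>130); l[:,:222]=0; l[:,285:]=0; l[:180]=0; l[205:]=0
P=wpts(l,.032,'top'); print(l.sum(),cv2.fitLine(P.astype(np.float32),cv2.DIST_L2,0,.01,.01).ravel(),P[P[:,1].argmin()],P[P[:,1].argmax()])
E
```

```text
t 3.1 p [0.4903 0.3005 0.2534] yaw 0.279 F [0.2 0.7 0.4] w 1.003 g 0.0
chock [([0.52, 0.303, 0.018], 0.83)]
chock_grip [([0.528, 0.308, 0.015], 0.56)]
mat [([0.51, 0.327, -0.002], 0.91)]
red_cradle [([0.406, 0.34, 0.004], 0.75)]
mat 0.62 [525.6 326.5 150.1 120.5  89.5]
red_cradle 0.88 [411.6 336.9 132.5  55.9  87.6]
chock 0.85 [535.4 311.1  56.8 122.8  16. ]
knob [0.47807282 0.06115768] 4
39 [ 0.16521923 -0.98625684  0.48315844 -0.01286544] [ 0.49809319 -0.10469289] [0.46974782 0.07547889]
```

View pics/w1.png

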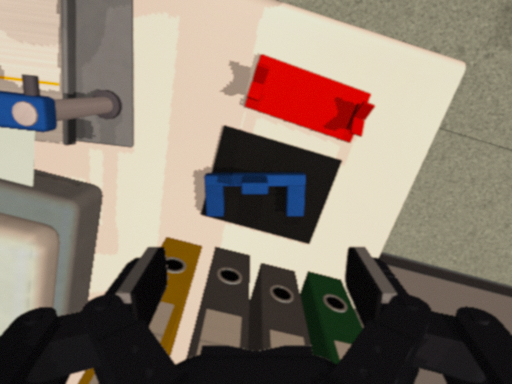

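The wrist view shows the chock upright at (255,190) on the mat, the cradle at (310,98), and the binders' foot at row ~240. I'll check clearance to the binders and work out the grasp shift.

```bash
python3 - <<'E'
from h import *
print(back('wrist',[[185,238],[230,250],[280,265],[330,275]],0), back('scene',[[172,157],[205,170]],0))
print(back('top',[[110,157],[180,157]],.3))
plan([.5158,.3065,.10],.279); plan([.5158,.3065,.043],.279)
E
```

```text
[[0.62478659 0.2396279  0.        ]
 [0.62560429 0.30202876 0.        ]
 [0.6290403  0.37412893 0.        ]
 [0.62497001 0.44590484 0.        ]] [[0.63362139 0.43463111 0.        ]
 [0.62300122 0.27052162 0.        ]]
[[0.5585923  0.43804305 0.3       ]
 [0.55976515 0.20962899 0.3       ]]
shift [-0.261 -0.013  1.533] rows>= 3.5 twist -0.0
shift [-0.261 -0.013  2.103] rows>= 4.7 twist -0.0
```

>>> apply_moves:
  targets:
    - {"translation": [-0.13, -0.007, 0.4], "twist": 0, "hand": 0.8}
    - {"translation": [-0.13, -0.006, 0.4], "twist": 0, "hand": 0.8}
    - {"translation": [0, 0, 0.4], "twist": 0, "hand": 0.8}
    - {"translation": [0, 0, 0.4], "twist": 0, "hand": 0.8}
    - {"translation": [0, 0, 0.3], "twist": 0, "hand": 0.8}
    - {"translation": [0, 0, 0.2], "twist": 0, "hand": 0.8}
    - {"translation": [0, 0, 0], "twist": 0, "hand": 0.8}

```text
time: 4.3
tool_pos: [0.513, 0.3052, 0.0393]
tool_rot: [-0.004, -0.139, 0.99, -0.001]
contact_force: [-0.9, -0.2, 0.0]
gripper_width: 0.8
grasp_force: 0.0
```

>>> apply_moves:
  targets:
    - {"translation": [0, 0, 0], "twist": 0, "hand": 0}
    - {"translation": [0, 0, 0], "twist": 0, "hand": 0}
    - {"translation": [0, 0, 0], "twist": 0, "hand": 0}
    - {"translation": [0, 0, 0], "twist": 0, "hand": 0}
    - {"translation": [0, 0, 0], "twist": 0, "hand": 0}
    - {"translation": [0, 0, 0], "twist": 0, "hand": 0}

```text
time: 4.9
tool_pos: [0.5172, 0.3071, 0.0458]
tool_rot: [0.002, -0.139, 0.99, 0.001]
contact_force: [-0.5, 0.0, 6.4]
gripper_width: 0.336
grasp_force: 60.4
```

>>> apply_moves:
  targets:
    - {"translation": [0, 0, -0.2], "twist": 0, "hand": 0}
    - {"translation": [0, 0, -0.4], "twist": 0, "hand": 0}
    - {"translation": [0, 0, -0.4], "twist": 0, "hand": 0}
    - {"translation": [0, 0, -0.4], "twist": 0, "hand": 0}
    - {"translation": [0, 0, -0.4], "twist": 0, "hand": 0}
    - {"translation": [0, 0, -0.4], "twist": 0, "hand": 0}
    - {"translation": [0, 0, -0.4], "twist": 0, "hand": 0}
    - {"translation": [0, 0, 0], "twist": 0, "hand": 0}

```text
time: 5.7
tool_pos: [0.5179, 0.3074, 0.3112]
tool_rot: [0.006, -0.139, 0.99, 0.002]
contact_force: [0.5, 0.4, -2.6]
gripper_width: 0.337
grasp_force: 60.1
```

>>> apply_moves:
  targets:
    - {"translation": [0.234, -0.362, 0], "twist": 0, "hand": 0}
    - {"translation": [0.234, -0.362, 0], "twist": 0, "hand": 0}
    - {"translation": [0.234, -0.362, 0], "twist": 0, "hand": 0}
    - {"translation": [0.234, -0.362, 0], "twist": 0, "hand": 0}
    - {"translation": [0.234, -0.362, 0], "twist": 0, "hand": 0}
    - {"translation": [0.234, -0.362, 0], "twist": 0, "hand": 0}
    - {"translation": [0.234, -0.362, 0], "twist": 0, "hand": 0}
    - {"translation": [0.234, -0.362, 0], "twist": 0, "hand": 0}

```text
time: 6.5
tool_pos: [0.414, -0.0247, 0.3011]
tool_rot: [-0.001, -0.139, 0.99, 0.0]
contact_force: [1.2, -0.5, -2.8]
gripper_width: 0.338
grasp_force: 60.3
```

>>> apply_moves:
  targets:
    - {"translation": [0, 0, 0], "twist": 0.6, "hand": 0}
    - {"translation": [0, 0, 0], "twist": 0.6, "hand": 0}
    - {"translation": [0, 0, 0], "twist": 0, "hand": 0}
    - {"translation": [0, 0, 0], "twist": 0, "hand": 0}

```text
time: 6.9
tool_pos: [0.415, -0.0234, 0.3019]
tool_rot: [-0.001, -0.08, 0.997, 0.0]
contact_force: [-0.1, -0.5, -3.2]
gripper_width: 0.338
grasp_force: 60.6
```

```bash
python3 - <<'E'
from h import *
info()
im=save('wrist','w2')
for q in ("chock","gauge_knob","rack"):
    print(q,[(np.round(d['point'],3).tolist(),round(d['score'],2)) for d in recognise('wrist',q)])
for r in regions_of('wrist','deck')[:1]: print(r['score'],rect(r['pixels'],.034))
t=save('top','top2').astype(int)
E
```

```text
t 6.9 p [ 0.415  -0.0234  0.3019] yaw 0.1606 F [-0.1 -0.5 -3.2] w 0.338 g 60.6
chock [([0.409, -0.023, 0.274], 0.88)]
gauge_knob []
rack [([0.466, -0.29, 0.006], 0.92)]
0.97 [445.5 -21.5 129.5 220.    9.3]
```

View pics/w2.png

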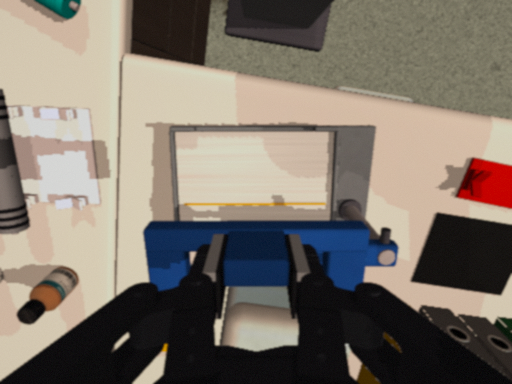

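The wrist view shows the whole deck, with the yellow line from (186,204) to (327,204) and the rims at columns 175 and 335. The held chock's bar runs from (147,222) to (377,222).

```bash
python3 - <<'E'
from h import *
p,M,yaw,s=pose(); c=get_calibration('wrist')
im=cv2.imread('pics/w2.png')[:,:,::-1].astype(int); R,G,B=im[...,0],im[...,1],im[...,2]
l=(R-B>60)&(G-B>30); l[:195]=0; l[212:]=0; l[:,:175]=0; l[:,340:]=0
ys,xs=np.nonzero(l); print(l.sum(),xs.min(),xs.max(),ys.min(),ys.max())
P=back('wrist',np.c_[xs,ys],.0322)[:,:2]; v=cv2.fitLine(P.astype(np.float32),cv2.DIST_L2,0,.01,.01).ravel(); v=v*(np.sign(v[1]) if 0 else 1)
print('line',v, 'yaw', np.arctan2(-v[0]*np.sign(v[1]),abs(v[1])), P[xs.argmin()],P[xs.argmax()])
# rims: gray profile at rows
for r in (150,165,180):
    g=im[r].sum(1)//3; print(r,[(i,g[i]) for i in list(range(165,185))],[(i,g[i]) for i in range(324,345)])
# chock bar
bl=(B>R+40)&(B>G+30); 
for r in (223,226,228): 
    x=np.nonzero(bl[r])[0]; print(r,x.min(),x.max())
cols=[160,200,300,360]; rows=[np.nonzero(bl[200:,q])[0].min()+200 for q in cols]; print(rows)
z=p[2]-.0458+.003+.014
Q=back('wrist',np.c_[cols,rows],z); print('bar back in tool',((Q-p)@M)[:,:2]*1000)
x=np.nonzero(bl[226])[0]; Q=back('wrist',[[x.min(),226],[x.max(),226]],z); print(((Q-p)@M)[:,:2]*1000)
t=cv2.imread('pics/top2.png')[:,:,::-1].astype(int); R,G,B=t[...,0],t[...,1],t[...,2]
t0=cv2.imread('pics/top0.png')[:,:,::-1].astype(int); R,G,B=t0[...,0],t0[...,1],t0[...,2]
k=(R-G>70)&(R-B>70); k[:178]=0;k[194:]=0;k[:,:218]=0;k[:,236:]=0
ys,xs=np.nonzero(k); print('knob',k.sum(),xs.mean(),ys.mean(),back('top',[[xs.mean(),ys.mean()]],.209))
E
```

```text
480 184 325 202 205
line [ 0.1661093  -0.98610735  0.48423544 -0.00810082] yaw 0.16688284 [ 0.49949529 -0.10866067] [0.4689254  0.07907472]
150 [(165, np.int64(143)), (166, np.int64(142)), (167, np.int64(141)), (168, np.int64(137)), (169, np.int64(121)), (170, np.int64(102)), (171, np.int64(100)), (172, np.int64(108)), (173, np.int64(106)), (174, np.int64(96)), (175, np.int64(117)), (176, np.int64(165)), (177, np.int64(195)), (178, np.int64(204)), (179, np.int64(205)), (180, np.int64(203)), (181, np.int64(203)), (182, np.int64(205)), (183, np.int64(204)), (184, np.int64(202))] [(324, np.int64(184)), (325, np.int64(183)), (326, np.int64(176)), (327, np.int64(154)), (328, np.int64(129)), (329, np.int64(122)), (330, np.int64(121)), (331, np.int64(119)), (332, np.int64(110)), (333, np.int64(82)), (334, np.int64(56)), (335, np.int64(62)), (336, np.int64(83)), (337, np.int64(98)), (338, np.int64(102)), (339, np.int64(100)), (340, np.int64(99)), (341, np.int64(97)), (342, np.int64(100)), (343, np.int64(98)), (344, np.int64(96))]
165 [(165, np.int64(143)), (166, np.int64(142)), (167, np.int6
[... 1397 characters left out ...]
p.int64(141)), (330, np.int64(135)), (331, np.int64(108)), (332, np.int64(71)), (333, np.int64(63)), (334, np.int64(86)), (335, np.int64(103)), (336, np.int64(109)), (337, np.int64(102)), (338, np.int64(98)), (339, np.int64(104)), (340, np.int64(105)), (341, np.int64(107)), (342, np.int64(105)), (343, np.int64(107)), (344, np.int64(107))]
223 279 316
226 209 286
228 149 366
[np.int64(229), np.int64(228), np.int64(228), np.int64(228)]
bar back in tool [[  7.24289235 -51.43218925]
 [  7.85210743 -30.19255665]
 [  7.92178423  22.75510599]
 [  7.96357737  54.51387568]]
[[  9.01707439 -25.37359343]
 [  9.07043717  15.30780249]]
knob 54 226.5 184.37037037037038 [[0.48686638 0.06411452 0.209     ]]
```

>>> apply_moves:
  targets:
    - {"translation": [0, -0.03, 0.4], "twist": -0.064, "hand": 0}
    - {"translation": [0, 0, 0.45], "twist": 0, "hand": 0}
    - {"translation": [0, 0, 0.45], "twist": 0, "hand": 0}
    - {"translation": [0, 0, 0.45], "twist": 0, "hand": 0}
    - {"translation": [0, 0, 0.37], "twist": 0, "hand": 0}
    - {"translation": [0, 0, 0.05], "twist": 0, "hand": 0}
    - {"translation": [0, 0, 0], "twist": 0, "hand": 0}
    - {"translation": [0, 0, 0], "twist": 0, "hand": 0}

```text
time: 8.0
tool_pos: [0.418, -0.0269, 0.0889]
tool_rot: [0.002, -0.083, 0.997, -0.001]
contact_force: [0.5, -0.4, -3.4]
gripper_width: 0.334
grasp_force: 60.7
```

>>> apply_moves:
  targets:
    - {"translation": [-0.11, 0, 0], "twist": 0, "hand": 0}
    - {"translation": [-0.11, 0, 0], "twist": 0, "hand": 0}
    - {"translation": [0, 0, 0], "twist": 0, "hand": 0}
    - {"translation": [0, 0, 0], "twist": 0, "hand": 0}

```text
time: 8.4
tool_pos: [0.439, -0.0232, 0.0884]
tool_rot: [0.002, -0.083, 0.997, -0.001]
contact_force: [-0.5, -0.5, -4.0]
gripper_width: 0.336
grasp_force: 60.7
```

```bash
python3 - <<'E'
from h import *
info(); plan([.4372,-.0229,.0735],.167)
E
```

```text
t 8.4 p [ 0.439  -0.0232  0.0884] yaw 0.1659 F [-0.5 -0.5 -4. ] w 0.336 g 60.7
shift [0.017 0.006 0.149] rows>= 0.3 twist -0.01
```

>>> apply_moves:
  targets:
    - {"translation": [0.015, 0.005, 0.08], "twist": 0, "hand": 0}
    - {"translation": [0, 0, 0.05], "twist": 0, "hand": 0}
    - {"translation": [0, 0, 0.02], "twist": 0, "hand": 0}
    - {"translation": [0, 0, 0], "twist": 0, "hand": 0}
    - {"translation": [0, 0, 0], "twist": 0, "hand": 0}

```text
time: 8.9
tool_pos: [0.4354, -0.0229, 0.0723]
tool_rot: [-0.001, -0.083, 0.997, -0.0]
contact_force: [-9.0, -1.0, 10.3]
gripper_width: 0.341
grasp_force: 62.9
```

>>> apply_moves:
  targets:
    - {"translation": [0, 0, 0], "twist": 0, "hand": 0.6}
    - {"translation": [0, 0, 0], "twist": 0, "hand": 0.6}
    - {"translation": [0, 0, 0], "twist": 0, "hand": 0.6}
    - {"translation": [0, 0, -0.3], "twist": 0, "hand": 0.6}
    - {"translation": [0.3, 0, -0.4], "twist": 0, "hand": 0.6}
    - {"translation": [0.3, 0, -0.45], "twist": 0, "hand": 0.6}
    - {"translation": [0.3, 0, -0.4], "twist": 0, "hand": 0.6}
    - {"translation": [0, 0, 0], "twist": 0, "hand": 0.6}

```text
time: 9.7
tool_pos: [0.3508, -0.0383, 0.2307]
tool_rot: [0.007, -0.082, 0.997, -0.003]
contact_force: [0.5, -0.1, 1.1]
gripper_width: 0.599
grasp_force: 0.0
```

>>> apply_moves:
  targets:
    - {"translation": [0, 0, -0.4], "twist": 0, "hand": 0.6}
    - {"translation": [0, 0, -0.4], "twist": 0, "hand": 0.6}
    - {"translation": [0, 0, 0], "twist": 0, "hand": 0.6}
    - {"translation": [0, 0, 0], "twist": 0, "hand": 0.6}

```text
time: 10.1
tool_pos: [0.3501, -0.0372, 0.3034]
tool_rot: [0.001, -0.083, 0.997, -0.0]
contact_force: [-0.1, -0.1, -1.3]
gripper_width: 0.599
grasp_force: 0.0
```

```bash
cat > chk.py <<'E'
from h import *
import sys
info(); im=save('wrist',sys.argv[1]); 
r=regions_of('wrist','chock')
for q in r[:2]: print('chock',round(q['score'],2),rect(q['pixels'],.040))
a=im.astype(int); l=(a[...,0]-a[...,2]>60)&(a[...,1]-a[...,2]>30)
cv2.imwrite('pics/'+sys.argv[1]+'c.png',cv2.resize(im[100:300,100:400,::-1],None,fx=2.6,fy=2.6,interpolation=cv2.INTER_CUBIC))
E
python3 chk.py w3
```

```text
t 10.1 p [ 0.3501 -0.0372  0.3034] yaw 0.1656 F [-0.1 -0.1 -1.3] w 0.599 g 0.0
chock 0.68 [451.5 -20.   57.9 121.4   9.5]
```

View pics/w3c.png

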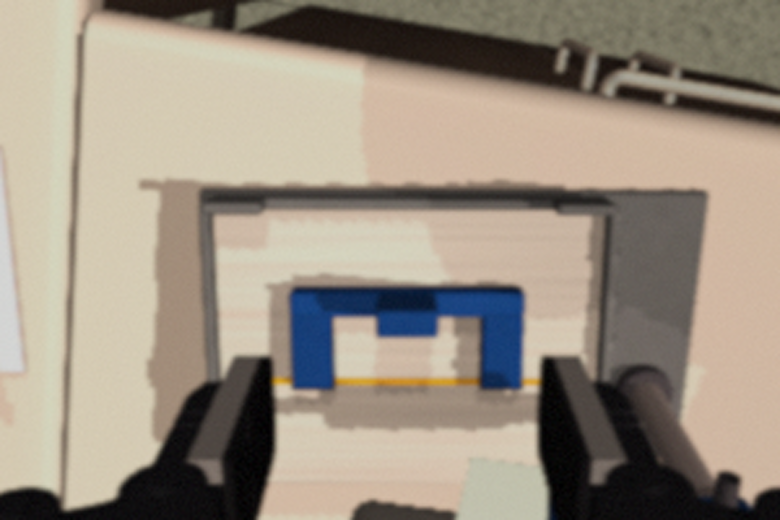

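The chock lies square on the deck with its noses at or just short of the yellow line (crop rows 388 and 381). I'll measure it in this one image.

```bash
cat > chk2.py <<'E'
from h import *
import sys
# measure chock vs line in saved wrist picture (arm not moved since)
im=cv2.imread(f'pics/{sys.argv[1]}.png')[:,:,::-1].astype(int); a=im; R,G,B=[im[...,i] for i in range(3)]
O=np.array([.5007,-.0122]); y=.167; X=np.array([np.cos(y),np.sin(y)]); Y=np.array([-X[1],X[0]])
def dk(uv,h):  # deck coords of pixel at height h above the deck (iterate on slope)
    z=.034+h
    for _ in range(6):
        P=back('wrist',uv,z)[0]; d=P[:2]-O; z=.034+h+(d@X)*np.tan(.105)
    return np.array([d@X,d@Y])*1000
bl=((B>R+40)&(B>G+20)).astype(np.uint8)
n,lab,st,ce=cv2.connectedComponentsWithStats(bl)
i=1+np.argmax([s[4] if (s[0]>60 and s[1]+s[3]<330) else 0 for s in st[1:]]); m=lab==i
x0,y0,w,h,_=st[i]; print('blob',st[i])
for f in (.08,.92):
    c=int(x0+f*(w-1)); r=np.nonzero(m[:,c])[0]; print('nose edge',dk([c,r.max()+.5],.014),'bar back(top)',dk([c,r.min()-.5],.014))
r=y0+h-6; c=np.nonzero(m[r])[0]; print('sides',dk([c.min()-.5,r],.014),dk([c.max()+.5,r],.014))
l=(R-B>60)&(G-B>30)
for c in range(x0-6,x0+w+8,max(6,w//6)):
    q=np.nonzero(l[y0:y0+h+25,c])[0]+y0
    if 0<len(q)<12: print('line col',c,dk([c,q.mean()],0))
E
python3 chk2.py w3
```

```text
blob [ 212  211   89   38 1776]
nose edge [-24.64092809 -49.90536161] bar back(top) [-76.61576579 -48.61328668]
nose edge [-24.57864698  49.46959369] bar back(top) [-76.56371377  48.24247328]
sides [-32.542728   -58.52180343] [-32.47038907  59.45550129]
line col 206 [-21.10880905 -69.85283813]
line col 234 [-20.34076124 -30.48478326]
line col 248 [-20.32851312 -10.78637326]
line col 262 [-20.31626419   8.91332501]
line col 276 [-21.04771146  28.60465727]
line col 304 [-20.27951262  68.02015071]
```

The noses are parallel to the line but about 4 mm short of it. I'll regrip the tab and drag the chock 4 mm uphill.

>>> apply_moves:
  targets:
    - {"translation": [-0.3, 0, 0.3], "twist": 0, "hand": 0.6}
    - {"translation": [-0.3, 0, 0.3], "twist": 0, "hand": 0.6}
    - {"translation": [-0.21, 0, 0.4], "twist": 0, "hand": 0.6}
    - {"translation": [0, 0, 0.45], "twist": 0, "hand": 0.6}
    - {"translation": [0, 0, 0.45], "twist": 0, "hand": 0.6}
    - {"translation": [0, 0, 0.3], "twist": 0, "hand": 0.6}
    - {"translation": [0, 0, 0.14], "twist": 0, "hand": 0.6}
    - {"translation": [0, 0, 0], "twist": 0, "hand": 0.6}

```text
time: 11.0
tool_pos: [0.4256, -0.0228, 0.0641]
tool_rot: [-0.005, -0.083, 0.997, 0.002]
contact_force: [-0.8, 0.3, 0.1]
gripper_width: 0.599
grasp_force: 0.0
```

>>> apply_moves:
  targets:
    - {"translation": [0, 0, 0], "twist": 0, "hand": 0.6}
    - {"translation": [0, 0, 0], "twist": 0, "hand": 0.2}
    - {"translation": [0, 0, 0], "twist": 0, "hand": 0.2}
    - {"translation": [0, 0, 0], "twist": 0, "hand": 0.2}
    - {"translation": [0, 0, 0], "twist": 0, "hand": 0.2}

```text
time: 11.5
tool_pos: [0.4306, -0.024, 0.0704]
tool_rot: [0.001, -0.083, 0.997, -0.0]
contact_force: [-1.3, -0.4, 5.2]
gripper_width: 0.341
grasp_force: 60.3
```

>>> apply_moves:
  targets:
    - {"translation": [-0.02, 0, -0.002], "twist": 0, "hand": 0.2}
    - {"translation": [-0.02, 0, -0.002], "twist": 0, "hand": 0.2}
    - {"translation": [0, 0, 0], "twist": 0, "hand": 0.2}
    - {"translation": [0, 0, 0], "twist": 0, "hand": 0.2}
    - {"translation": [0, 0, 0], "twist": 0, "hand": 0.2}

```text
time: 12.0
tool_pos: [0.4329, -0.0236, 0.0707]
tool_rot: [-0.001, -0.083, 0.997, -0.001]
contact_force: [-9.2, -1.7, 12.5]
gripper_width: 0.338
grasp_force: 61.1
```

>>> apply_moves:
  targets:
    - {"translation": [0, 0, 0], "twist": 0, "hand": 0.6}
    - {"translation": [0, 0, 0], "twist": 0, "hand": 0.6}
    - {"translation": [0, 0, 0], "twist": 0, "hand": 0.6}
    - {"translation": [0, 0, -0.3], "twist": 0, "hand": 0.6}
    - {"translation": [0.3, 0, -0.4], "twist": 0, "hand": 0.6}
    - {"translation": [0.3, 0, -0.45], "twist": 0, "hand": 0.6}
    - {"translation": [0.25, 0, -0.45], "twist": 0, "hand": 0.6}
    - {"translation": [0, 0, -0.45], "twist": 0, "hand": 0.6}

```text
time: 12.8
tool_pos: [0.3504, -0.0366, 0.2706]
tool_rot: [0.0, -0.082, 0.997, -0.0]
contact_force: [1.2, 0.0, 0.5]
gripper_width: 0.6
grasp_force: 0.0
```

>>> apply_moves:
  targets:
    - {"translation": [0, 0, -0.28], "twist": 0, "hand": 0.6}
    - {"translation": [0, 0, 0], "twist": 0, "hand": 0.6}
    - {"translation": [0, 0, 0], "twist": 0, "hand": 0.6}
    - {"translation": [0, 0, 0], "twist": 0, "hand": 0.6}

```text
time: 13.2
tool_pos: [0.352, -0.0364, 0.2956]
tool_rot: [-0.002, -0.083, 0.997, 0.001]
contact_force: [0.7, 0.1, 0.0]
gripper_width: 0.6
grasp_force: 0.0
```

```bash
python3 chk.py w4; python3 chk2.py w4
```

```text
t 13.2 p [ 0.352  -0.0364  0.2956] yaw 0.1657 F [0.7 0.1 0. ] w 0.6 g 0.0
chock 0.8 [457.2 -19.8  60.4 124.1   9.5]
blob [ 210  215   91   39 1871]
nose edge [-18.17092893 -51.77571361] bar back(top) [-72.40122974 -50.36189922]
nose edge [-19.51475547  49.08254477] bar back(top) [-72.33466608  47.84141439]
sides [-26.00499499 -60.27923359] [-25.90812856  58.98572152]
line col 234 [-17.28390216 -29.85121172]
line col 249 [-17.26689879  -9.02149803]
line col 264 [-17.24989345  11.81064205]
line col 279 [-17.23288612  32.64520896]
```

The chock is within about 1.5 mm of the line. Next I'll look at the rack.

>>> apply_moves:
  targets:
    - {"translation": [0.008, -0.41, 0], "twist": 0, "hand": 0.6}
    - {"translation": [0.008, -0.41, 0], "twist": 0, "hand": 0.6}
    - {"translation": [0.008, -0.41, 0], "twist": 0, "hand": 0.6}
    - {"translation": [0.008, -0.41, 0], "twist": 0, "hand": 0.6}
    - {"translation": [0.008, -0.41, 0], "twist": 0, "hand": 0.6}
    - {"translation": [0.008, -0.41, 0], "twist": 0, "hand": 0.6}
    - {"translation": [0.008, -0.41, 0], "twist": 0, "hand": 0.6}
    - {"translation": [0.008, -0.41, 0], "twist": 0, "hand": 0.6}

```text
time: 14.1
tool_pos: [0.4, -0.3626, 0.2957]
tool_rot: [-0.001, -0.083, 0.997, 0.001]
contact_force: [0.7, -0.2, 0.1]
gripper_width: 0.601
grasp_force: 0.0
```

>>> apply_moves:
  targets:
    - {"translation": [0, 0, 0], "twist": 0, "hand": 0.6}
    - {"translation": [0, 0, 0], "twist": 0, "hand": 0.6}

```text
time: 14.3
tool_pos: [0.3999, -0.3612, 0.2956]
tool_rot: [-0.001, -0.082, 0.997, 0.002]
contact_force: [-0.5, 1.0, 0.6]
gripper_width: 0.6
grasp_force: 0.0
```

```bash
python3 - <<'E'
from h import *
info(); print(np.round(state()['joint_pos'],3)); im=save('wrist','w5')
for q,z in (("rack",.03),("roller_1",.042+.010),("reagent_bottle",.09),("specimen_cup",.07)):
    for r in regions_of('wrist',q)[:4]: print(q,round(r['score'],2),rect(r['pixels'],z))
E
```

```text
t 14.3 p [ 0.3999 -0.3612  0.2956] yaw 0.1645 F [-0.5  1.   0.6] w 0.6 g 0.0
[-0.873 -0.174  1.76   0.     1.56  -2.608]
roller_1 0.98 [ 258.  -339.5  162.2   35.1   68.7]
roller_1 0.97 [ 476.9 -340.5  193.4   36.9    7.2]
roller_1 0.93 [ 481.5 -407.4  194.    30.6    7.6]
reagent_bottle 0.82 [ 611.1 -301.3   65.2   39.1   19.2]
specimen_cup 0.95 [ 642.5 -393.5   83.    28.7    8.9]
```

View pics/w5.png

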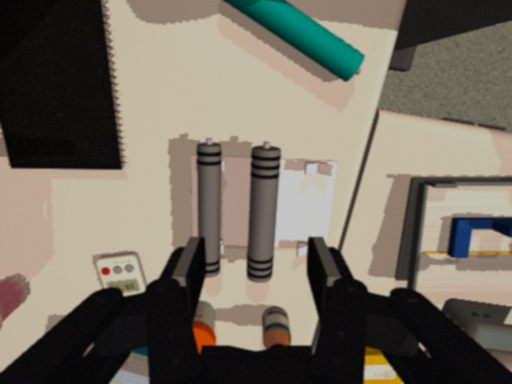

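```bash
python3 - <<'E'
from h import *
im=cv2.imread('pics/w5.png'); cv2.imwrite('pics/w5c.png',cv2.resize(im[130:290,180:350],None,fx=3.7,fy=3.7,interpolation=cv2.INTER_CUBIC))
C=np.array([.482,-.406]); y=.12; g=C+.025*np.array([np.cos(y),np.sin(y)]); print(g)
plan([g[0],g[1],.15],y); plan([g[0],g[1],.045],y)
E
```

```text
[ 0.50682022 -0.40300719]
shift [-0.978 -0.6    1.478] rows>= 4.2 twist 0.47
shift [-0.977 -0.599  2.528] rows>= 6.2 twist 0.47
```

View pics/w5c.png

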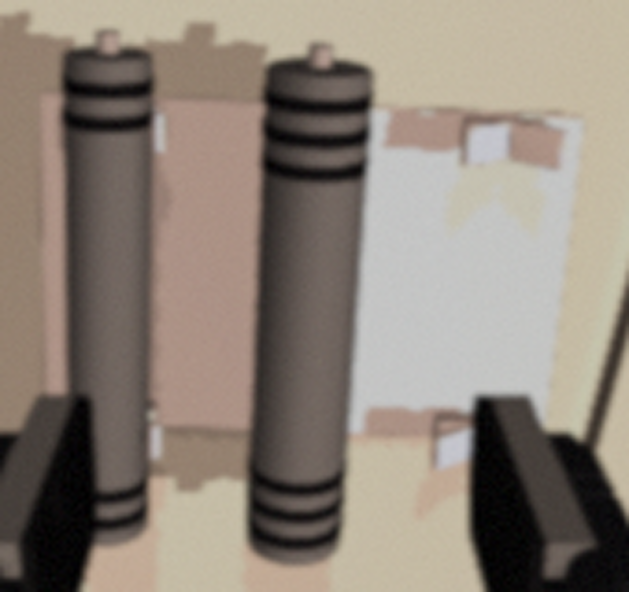

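The left roller, at crop column 107, has two bands and looks worn. The right one, at column 310, has three bands. Roller_1 is absent, so roller_2 goes first.

>>> apply_moves:
  targets:
    - {"translation": [-0.25, -0.15, 0.2], "twist": 0, "hand": 0.6}
    - {"translation": [-0.25, -0.15, 0.2], "twist": 0, "hand": 0.6}
    - {"translation": [-0.25, -0.15, 0.2], "twist": 0, "hand": 0.6}
    - {"translation": [-0.23, -0.15, 0.2], "twist": 0, "hand": 0.6}
    - {"translation": [0, 0, 0.3], "twist": 0.45, "hand": 0.6}
    - {"translation": [0, 0, 0.3], "twist": 0, "hand": 0.6}
    - {"translation": [0, 0, 0.1], "twist": 0, "hand": 0.6}
    - {"translation": [0, 0, 0], "twist": 0, "hand": 0.6}

```text
time: 15.35
tool_pos: [0.5061, -0.4027, 0.1458]
tool_rot: [-0.001, -0.061, 0.998, 0.001]
contact_force: [-0.4, 0.4, 1.0]
gripper_width: 0.601
grasp_force: 0.0
```

```bash
python3 - <<'E'
from h import *
info(); plan([.5068,-.403,.048],.12); save('wrist','w6')
for r in regions_of('wrist','roller_2')[:4]: print(round(r['score'],2),rect(r['pixels'],.047))
E
```

```text
t 15.3 p [ 0.5061 -0.4027  0.1458] yaw 0.1213 F [-0.4  0.4  1. ] w 0.601 g 0.0
shift [-0.009 -0.006  0.978] rows>= 2.2 twist 0.01
0.83 [ 477.3 -342.5  190.2   38.3    7.1]
0.82 [ 486.  -412.   192.    30.1    6.7]
```

>>> apply_moves:
  targets:
    - {"translation": [-0.02, -0.035, 0.3], "twist": 0, "hand": 0.65}
    - {"translation": [0, 0, 0.4], "twist": 0, "hand": 0.65}
    - {"translation": [0, 0, 0.28], "twist": 0, "hand": 0.65}
    - {"translation": [0, 0, 0], "twist": 0, "hand": 0.65}
    - {"translation": [0, 0, 0], "twist": 0, "hand": 0.65}

```text
time: 15.95
tool_pos: [0.5101, -0.4083, 0.0517]
tool_rot: [0.001, -0.06, 0.998, -0.001]
contact_force: [0.8, -0.4, -0.1]
gripper_width: 0.647
grasp_force: 0.0
```

>>> apply_moves:
  targets:
    - {"translation": [0, 0, 0], "twist": 0, "hand": 0}
    - {"translation": [0, 0, 0], "twist": 0, "hand": 0}
    - {"translation": [0, 0, 0], "twist": 0, "hand": 0}
    - {"translation": [0, 0, 0], "twist": 0, "hand": 0}
    - {"translation": [0, 0, 0], "twist": 0, "hand": 0}

```text
time: 16.45
tool_pos: [0.5108, -0.4063, 0.0537]
tool_rot: [0.001, -0.06, 0.998, 0.001]
contact_force: [-1.5, 10.8, 10.4]
gripper_width: 0.327
grasp_force: 58.9
```

>>> apply_moves:
  targets:
    - {"translation": [0, 0, -0.2], "twist": 0, "hand": 0}
    - {"translation": [0, 0, -0.4], "twist": 0, "hand": 0}
    - {"translation": [0, 0, -0.45], "twist": 0, "hand": 0}
    - {"translation": [0, 0, -0.45], "twist": 0, "hand": 0}
    - {"translation": [0, 0, -0.45], "twist": 0, "hand": 0}
    - {"translation": [0, 0, -0.45], "twist": 0, "hand": 0}
    - {"translation": [0, 0, 0], "twist": 0, "hand": 0}
    - {"translation": [0, 0, 0], "twist": 0, "hand": 0}

```text
time: 17.25
tool_pos: [0.5099, -0.408, 0.2934]
tool_rot: [0.002, -0.06, 0.998, -0.002]
contact_force: [0.4, 0.6, -2.1]
gripper_width: 0.327
grasp_force: 60.0
```

```bash
cat > rol.py <<'E'
from h import *
import sys
# held roller in tool frame: region outline at axis height (tool z ~ +hz)
hz=float(sys.argv[2]) if len(sys.argv)>2 else .013
p,M,y,s=pose(); info(); save('wrist',sys.argv[1])
for r in regions_of('wrist','roller_2')[:3]:
    m=r['pixels']; ys,xs=np.nonzero(m)
    P=back('wrist',np.c_[xs,ys],p[2]-hz); q=((P-p)@M)[:,:2]*1000
    (cx,cy),(w,h),a=cv2.minAreaRect(q.astype(np.float32)); print(round(r['score'],2),'px',xs.min(),xs.max(),ys.min(),ys.max(),'tool',np.round([cx,cy,w,h,a],1),'x',q[:,0].min().round(1),q[:,0].max().round(1))
E
python3 rol.py w7
```

```text
t 17.2 p [ 0.5099 -0.408   0.2934] yaw 0.1207 F [ 0.4  0.6 -2.1] w 0.327 g 60.0
0.85 px 299 338 46 211 tool [60.9 26.  13.3 67.7 89.6] x 27.0 94.7
0.61 px 217 294 0 349 tool [2.950e+01 6.000e-01 1.611e+02 2.900e+01 1.000e-01] x -51.0 110.1
```

View pics/w7.png

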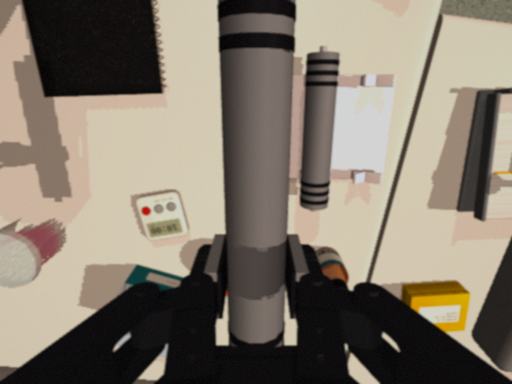

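The roller is held straight, with its two bands at rows ~7 and ~40. The end itself is out of view. I'll derive the end position from the bands.

```bash
python3 - <<'E'
from h import *
p,M,y,s=pose()
im=cv2.imread('pics/w7.png').astype(int).sum(2)//3
prof=im[:70,240:272].mean(1); print([int(v) for v in prof])
for zz in (0,.003):
    Q=back('wrist',[[256,r] for r in (0,7,40)],p[2]-zz); print(((Q-p)@M)[:,0]*1000)
# band spacing from w6 (roller 3 & 2 in rack) not needed
im=cv2.imread('pics/w5.png').astype(int).sum(2)//3; print([int(v) for v in im[136:175,206:212].mean(1)])
E
python3 - <<'E'
E
```

```text
[16, 16, 16, 16, 16, 16, 16, 16, 16, 16, 16, 17, 29, 60, 88, 99, 100, 100, 100, 100, 100, 100, 100, 100, 100, 100, 100, 100, 100, 101, 100, 89, 60, 29, 17, 15, 15, 16, 16, 16, 16, 16, 16, 16, 16, 15, 19, 47, 82, 99, 101, 101, 101, 101, 101, 101, 101, 101, 101, 101, 101, 101, 101, 101, 101, 101, 101, 101, 101, 101]
[107.09467868 104.97409575  94.6161367 ]
[107.80545216 105.63230598  95.01760245]
[181, 166, 136, 132, 142, 142, 137, 123, 93, 65, 72, 90, 97, 98, 97, 91, 70, 37, 16, 18, 49, 83, 97, 98, 92, 72, 40, 15, 20, 49, 84, 97, 97, 98, 98, 97, 98, 98, 98]
```

>>> apply_moves:
  targets:
    - {"translation": [-0.052, 0.384, 0], "twist": 0, "hand": 0}
    - {"translation": [-0.052, 0.384, 0], "twist": 0, "hand": 0}
    - {"translation": [-0.052, 0.384, 0], "twist": 0, "hand": 0}
    - {"translation": [-0.052, 0.384, 0], "twist": 0, "hand": 0}
    - {"translation": [-0.052, 0.384, 0], "twist": 0, "hand": 0}
    - {"translation": [-0.052, 0.384, 0], "twist": 0, "hand": 0}
    - {"translation": [-0.052, 0.384, 0], "twist": 0, "hand": 0}
    - {"translation": [-0.052, 0.384, 0], "twist": 0, "hand": 0}

```text
time: 18.15
tool_pos: [0.5124, -0.0956, 0.287]
tool_rot: [-0.002, -0.06, 0.998, 0.001]
contact_force: [1.8, -0.3, -0.9]
gripper_width: 0.324
grasp_force: 60.0
```

>>> apply_moves:
  targets:
    - {"translation": [0, 0, 0], "twist": 1, "hand": 0}
    - {"translation": [0, 0, 0], "twist": 1, "hand": 0}
    - {"translation": [0, 0, 0], "twist": 1, "hand": 0}
    - {"translation": [0, 0, 0], "twist": 1, "hand": 0}
    - {"translation": [0, 0, 0], "twist": 1, "hand": 0}
    - {"translation": [0, 0, 0], "twist": 1, "hand": 0}
    - {"translation": [0, 0, 0], "twist": 1, "hand": 0}
    - {"translation": [0, 0, 0], "twist": 1, "hand": 0}

```text
time: 18.95
tool_pos: [0.5126, -0.0972, 0.2869]
tool_rot: [-0.002, 0.335, 0.942, -0.0]
contact_force: [-0.1, 0.4, -2.3]
gripper_width: 0.324
grasp_force: 60.2
```

>>> apply_moves:
  targets:
    - {"translation": [0, 0, 0], "twist": 1, "hand": 0}
    - {"translation": [0, 0, 0], "twist": 1, "hand": 0}
    - {"translation": [0, 0, 0], "twist": 1, "hand": 0}
    - {"translation": [0, 0, 0], "twist": 1, "hand": 0}
    - {"translation": [0, 0, 0], "twist": 1, "hand": 0}
    - {"translation": [0, 0, 0], "twist": 1, "hand": 0}
    - {"translation": [0, 0, 0], "twist": 1, "hand": 0}
    - {"translation": [0, 0, 0], "twist": 0.25, "hand": 0}

```text
time: 19.75
tool_pos: [0.5127, -0.0972, 0.2871]
tool_rot: [-0.002, 0.646, 0.763, -0.001]
contact_force: [-0.3, -0.1, -1.9]
gripper_width: 0.327
grasp_force: 60.2
```

```bash
python3 - <<'E'
from h import *
info(); print(np.round(state()['joint_pos'],2)); plan([.5145,-.0979,.08],-1.404)
t=save('top','t8'); 
for r in regions_of('top','chock')[:3]: print(round(r['score'],2),rect(r['pixels'],.042,'top'))
save('scene','s8')
cv2.imwrite('pics/m8.png',np.vstack([cv2.resize(cv2.imread('pics/t8.png')[140:240,150:320],(765,450)),]))
E
```

```text
t 19.8 p [ 0.5127 -0.0972  0.2871] yaw -1.4055 F [-0.3 -0.1 -1.9] w 0.327 g 60.2
[-0.33 -0.21  1.81 -0.    1.55 -0.5 ]
shift [-0.014  0.025  2.071] rows>= 4.6 twist -0.02
0.51 [453.8  35.6  38.3  14.8  14.7]
```

View pics/m8.png

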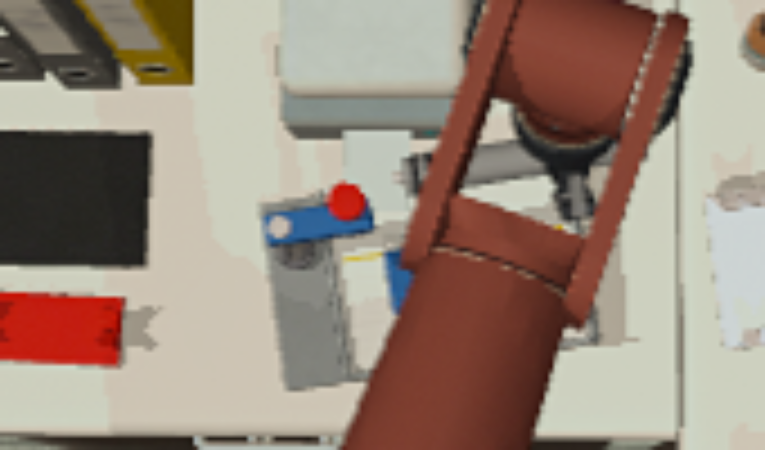

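The roller is held high beyond the low side of the deck. The chock's left nose shows at crop (398,275), so I'll check that against where it should project.

```bash
python3 - <<'E'
from h import *
O=np.array([.499,-.0123]); y=.167; X=np.array([np.cos(y),np.sin(y)]); Y=np.array([-X[1],X[0]])
f=lambda a,b,h:np.r_[O+a*X+b*Y,.034+a*.105+h]
for n,a,b in (('noseL',-.0185,.061),('barL',-.0725,.061)):
    for c in ('top','scene'): print(n,c,proj(c,f(a,b,.014)).round(1))
for c in ('top','scene'):
    im=cv2.imread(f'pics/{"t8" if c=="top" else "s8"}.png').astype(int); bl=(im[...,0]>im[...,2]+40)&(im[...,0]>im[...,1]+20)
    n,l,st,ce=cv2.connectedComponentsWithStats(bl.astype(np.uint8)); print(c,[s.tolist() for s in st[1:] if s[4]>15])
E
```

```text
noseL top [234.8 196.3]
noseL scene [236.9 204.7]
barL top [237.  210.4]
barL scene [232.  216.8]
top [[209, 186, 24, 9, 112], [236, 196, 6, 13, 45], [425, 255, 7, 29, 149]]
scene [[213, 176, 25, 10, 113], [234, 206, 12, 15, 89], [246, 212, 8, 5, 26], [255, 212, 16, 14, 88]]
```

The chock is in place. Now I'll descend beside the gauge.

>>> apply_moves:
  targets:
    - {"translation": [-0.014, 0.025, 0.4], "twist": 0, "hand": 0}
    - {"translation": [0, 0, 0.4], "twist": 0, "hand": 0}
    - {"translation": [0, 0, 0.4], "twist": 0, "hand": 0}
    - {"translation": [0, 0, 0.4], "twist": 0, "hand": 0}
    - {"translation": [0, 0, 0.3], "twist": 0, "hand": 0}
    - {"translation": [0, 0, 0.15], "twist": 0, "hand": 0}
    - {"translation": [0, 0, 0], "twist": 0, "hand": 0}
    - {"translation": [0, 0, 0], "twist": 0, "hand": 0}

```text
time: 20.7
tool_pos: [0.5172, -0.0987, 0.0859]
tool_rot: [0.001, 0.646, 0.764, 0.0]
contact_force: [-0.6, -0.1, -1.0]
gripper_width: 0.324
grasp_force: 60.2
```

>>> apply_moves:
  targets:
    - {"translation": [0.15, 0, 0], "twist": 0, "hand": 0}
    - {"translation": [0.15, 0, 0], "twist": 0, "hand": 0}
    - {"translation": [0.1, 0, 0], "twist": 0, "hand": 0}
    - {"translation": [0, 0, 0], "twist": 0, "hand": 0}

```text
time: 21.1
tool_pos: [0.5096, -0.0573, 0.0851]
tool_rot: [0.0, 0.645, 0.764, 0.0]
contact_force: [0.4, -0.2, -2.0]
gripper_width: 0.324
grasp_force: 60.2
```

>>> apply_moves:
  targets:
    - {"translation": [0.1, 0, 0], "twist": 0, "hand": 0}
    - {"translation": [0.1, 0, 0], "twist": 0, "hand": 0}
    - {"translation": [0, 0, 0], "twist": 0, "hand": 0}
    - {"translation": [0, 0, 0], "twist": 0, "hand": 0}

```text
time: 21.5
tool_pos: [0.5063, -0.0391, 0.0845]
tool_rot: [0.0, 0.646, 0.764, -0.0]
contact_force: [-0.5, 0.5, -1.5]
gripper_width: 0.324
grasp_force: 60.2
```

```bash
python3 - <<'E'
from h import *
info(); plan([.5045,-.0387,.065],-1.404)
save('top','t9'); save('wrist','w9')
E
```

```text
t 21.5 p [ 0.5063 -0.0391  0.0845] yaw -1.4038 F [-0.5  0.5 -1.5] w 0.324 g 60.2
shift [ 0.007 -0.017  0.195] rows>= 0.4 twist 0.0
```

View pics/w9.png

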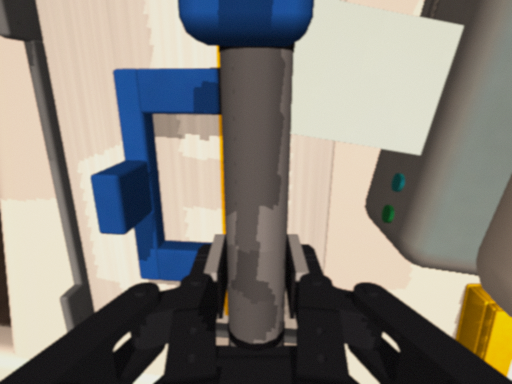

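The roller sits just uphill of both noses, with no contact on the gauge. I'll lower it.

>>> apply_moves:
  targets:
    - {"translation": [0.007, -0.03, 0.1], "twist": 0, "hand": 0}
    - {"translation": [0, 0, 0.06], "twist": 0, "hand": 0}
    - {"translation": [0, 0, 0.02], "twist": 0, "hand": 0}
    - {"translation": [0, 0, 0], "twist": 0, "hand": 0}
    - {"translation": [0, 0, 0], "twist": 0, "hand": 0}

```text
time: 22.1
tool_pos: [0.5033, -0.0391, 0.0665]
tool_rot: [-0.0, 0.646, 0.763, -0.0]
contact_force: [0.7, 0.2, -1.8]
gripper_width: 0.325
grasp_force: 60.1
```

>>> apply_moves:
  targets:
    - {"translation": [0, 0, 0.015], "twist": 0, "hand": 0}
    - {"translation": [0, 0, 0.01], "twist": 0, "hand": 0}
    - {"translation": [0, 0, 0], "twist": 0, "hand": 0}
    - {"translation": [0, 0, 0], "twist": 0, "hand": 0}

```text
time: 22.5
tool_pos: [0.5035, -0.0391, 0.0644]
tool_rot: [0.0, 0.646, 0.763, 0.0]
contact_force: [-1.2, -0.5, 0.3]
gripper_width: 0.326
grasp_force: 60.5
```

>>> apply_moves:
  targets:
    - {"translation": [0, 0, 0], "twist": 0, "hand": 0.6}
    - {"translation": [0, 0, 0], "twist": 0, "hand": 0.6}
    - {"translation": [0, 0, 0], "twist": 0, "hand": 0.6}
    - {"translation": [0, 0, 0], "twist": 0, "hand": 0.6}
    - {"translation": [0, 0, -0.15], "twist": 0, "hand": 0.6}
    - {"translation": [0, 0, -0.2], "twist": 0, "hand": 0.6}
    - {"translation": [0, 0, 0], "twist": 0, "hand": 0.6}

```text
time: 23.2
tool_pos: [0.5058, -0.0396, 0.1031]
tool_rot: [0.003, 0.646, 0.763, 0.002]
contact_force: [1.5, 0.3, -0.2]
gripper_width: 0.596
grasp_force: 0.0
```

>>> apply_moves:
  targets:
    - {"translation": [-0.3, 0, -0.1], "twist": 0, "hand": 0.6}
    - {"translation": [-0.3, 0, -0.1], "twist": 0, "hand": 0.6}
    - {"translation": [0, 0, -0.4], "twist": 0, "hand": 0.6}
    - {"translation": [0, 0, -0.45], "twist": 0, "hand": 0}
    - {"translation": [0, 0, -0.45], "twist": 0, "hand": 0}
    - {"translation": [0, 0, -0.35], "twist": 0, "hand": 0}
    - {"translation": [0, 0, 0], "twist": 0, "hand": 0}
    - {"translation": [0, 0, 0], "twist": 0, "hand": 0}

```text
time: 24.0
tool_pos: [0.5136, -0.0984, 0.285]
tool_rot: [0.001, 0.646, 0.763, 0.0]
contact_force: [-0.4, -1.0, -0.3]
gripper_width: -0.003
grasp_force: 0.0
```

```bash
python3 - <<'E'
from h import *
info(); save('wrist','w10')
for q,z in (('roller_2',.049),('chock',.043)):
    for r in regions_of('wrist',q)[:3]: print(q,round(r['score'],2),rect(r['pixels'],z))
print([(np.round(d['point'],3).tolist(),round(d['score'],2)) for d in recognise('wrist','gauge_knob')])
print('px origin',proj('wrist',[.499,-.0123,.049]),'knob',proj('wrist',[.487,.063,.212]))
E
```

```text
t 24.0 p [ 0.5136 -0.0984  0.285 ] yaw -1.4044 F [-0.4 -1.  -0.3] w -0.003 g 0.0
roller_2 0.75 [497.4 -23.1  30.9 172.2   9.5]
roller_2 0.58 [ 264.1 -321.4  196.6   34.8   68.4]
roller_2 0.42 [ 552.1 -332.1   14.1   24.1    9.8]
chock 0.98 [450.  -20.5  62.2 121.8   9.8]
[([0.45, -0.011, 0.038], 0.53)]
px origin [257.10145298  80.14722193] knob [258.35147333 -88.67695997]
```

View pics/w10.png

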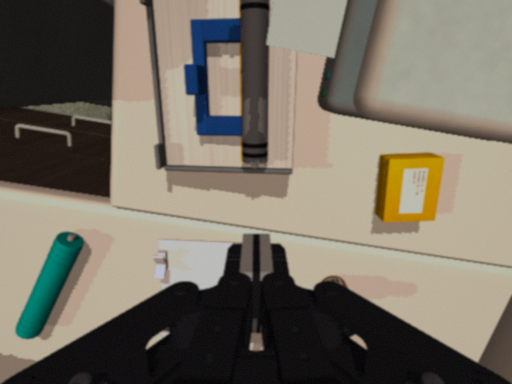

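The roller rests against both noses, parallel to the line. I'll compute its end position and the shift to the knob.

```bash
python3 - <<'E'
from h import *
O=np.array([.499,-.0123]); y=.167; X=np.array([np.cos(y),np.sin(y)]); Y=np.array([-X[1],X[0]])
im=cv2.imread('pics/w10.png').astype(int).sum(2)//3
print([int(v) for v in im[140:175,250:262].mean(1)])
for r,z in ((147,.064),(156,.064),(161,.049),(163,.049),(165,.034)):
    d=back('wrist',[[255,r]],z)[0][:2]-O; print(r,z,np.round([d@X*1000,d@Y*1000],1))
for rr in (166,170): d=back('wrist',[[210,rr]],.034+.008-.003)[0][:2]-O; print('rim',rr,np.round([d@X*1000,d@Y*1000],1))
K=O+.076*Y; print('knob',K); plan([K[0],K[1],.26],y-np.pi/2)
E
```

```text
[57, 58, 55, 44, 25, 10, 8, 19, 37, 52, 57, 57, 53, 38, 20, 8, 10, 24, 45, 55, 60, 67, 75, 84, 91, 97, 94, 76, 54, 51, 57, 58, 64, 87, 111]
147 0.064 [ -2.2 -69.8]
156 0.064 [ -2.2 -79.9]
161 0.049 [ -2.3 -89. ]
163 0.049 [ -2.3 -91.4]
165 0.034 [ -2.4 -97.4]
rim 166 [-56.6 -97.5]
rim 170 [ -56.9 -102.5]
knob [0.48636691 0.06264268]
shift [1.626 0.01  0.22 ] rows>= 3.6 twist -0.01
```

The roller's middle is at about y = −0.5 mm and its axis at x ≈ −2 mm, which is a good lie. I'll go over the knob with the hand shut.

>>> apply_moves:
  targets:
    - {"translation": [0.406, 0.003, 0], "twist": 0, "hand": 0}
    - {"translation": [0.406, 0.003, 0], "twist": 0, "hand": 0}
    - {"translation": [0.406, 0.002, 0], "twist": 0, "hand": 0}
    - {"translation": [0.406, 0.002, 0], "twist": 0, "hand": 0}
    - {"translation": [0, 0, 0], "twist": 0, "hand": 0}
    - {"translation": [0, 0, 0.2], "twist": 0, "hand": 0}
    - {"translation": [0, 0, 0.2], "twist": 0, "hand": 0}
    - {"translation": [0, 0, 0], "twist": 0, "hand": 0}

```text
time: 25.0
tool_pos: [0.4852, 0.0617, 0.2396]
tool_rot: [-0.003, 0.646, 0.763, -0.003]
contact_force: [0.2, -0.3, -1.4]
gripper_width: -0.002
grasp_force: 0.0
```

```bash
python3 - <<'E'
from h import *
info(); plan([.4864,.0626,.236]); t=save('top','t11')
cv2.imwrite('pics/t11c.png',cv2.resize(t[160:220,190:290,::-1],None,fx=6,fy=6,interpolation=cv2.INTER_CUBIC))
E
```

```text
t 25.0 p [0.4852 0.0617 0.2396] yaw -1.4046 F [ 0.2 -0.3 -1.4] w -0.002 g 0.0
shift [0.007 0.014 0.036] rows>= 0.1 twist 0
```

View pics/t11c.png

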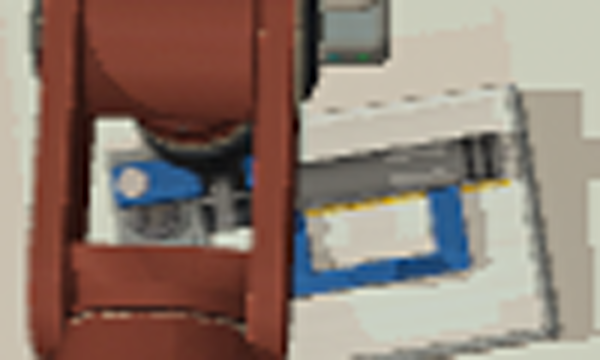

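The gripper hides the knob, as expected. The roller lies along the yellow line against the chock. Pressing now.

>>> apply_moves:
  targets:
    - {"translation": [0.007, 0.014, 0.1], "twist": 0, "hand": 0}
    - {"translation": [0, 0, 0.1], "twist": 0, "hand": 0}
    - {"translation": [0, 0, 0.1], "twist": 0, "hand": 0}
    - {"translation": [0, 0, 0.05], "twist": 0, "hand": 0}
    - {"translation": [0, 0, 0.05], "twist": 0, "hand": 0}
    - {"translation": [0, 0, 0], "twist": 0, "hand": 0}

```text
time: 25.65
tool_pos: [0.4885, 0.0629, 0.2036]
tool_rot: [-0.0, 0.646, 0.763, -0.0]
contact_force: [-0.4, -0.9, 1.4]
gripper_width: -0.003
grasp_force: 1.0
```

>>> apply_moves:
  targets:
    - {"translation": [0, 0, 0.04], "twist": 0, "hand": 0}
    - {"translation": [0, 0, 0.04], "twist": 0, "hand": 0}
    - {"translation": [0, 0, 0], "twist": 0, "hand": 0}

```text
time: 25.95
tool_pos: [0.4886, 0.063, 0.1957]
tool_rot: [0.0, 0.646, 0.763, 0.0]
contact_force: [0.2, -0.9, 2.8]
gripper_width: -0.0
grasp_force: 1.3
```

>>> apply_moves:
  targets:
    - {"translation": [0, 0, 0.04], "twist": 0, "hand": 0}
    - {"translation": [0, 0, 0.04], "twist": 0, "hand": 0}
    - {"translation": [0, 0, 0], "twist": 0, "hand": 0}

```text
time: 26.25
tool_pos: [0.4887, 0.063, 0.1881]
tool_rot: [0.0, 0.646, 0.763, 0.0]
contact_force: [-0.4, -0.2, 3.0]
gripper_width: 0.0
grasp_force: 1.5
```

>>> apply_moves:
  targets:
    - {"translation": [0, 0, 0.02], "twist": 0, "hand": 0}
    - {"translation": [0, 0, 0.0], "twist": 0, "hand": 0}

```text
time: 26.45
tool_pos: [0.4889, 0.063, 0.1877]
tool_rot: [0.0, 0.646, 0.763, 0.0]
contact_force: [-3.8, -0.8, 10.8]
gripper_width: -0.003
grasp_force: 5.2
```

>>> apply_moves:
  targets:
    - {"translation": [0, 0, 0.01], "twist": 0, "hand": 0}
    - {"translation": [0, 0, 0], "twist": 0, "hand": 0}
    - {"translation": [0, 0, 0], "twist": 0, "hand": 0}
    - {"translation": [0, 0, 0], "twist": 0, "hand": 0}
    - {"translation": [0, 0, 0], "twist": 0, "hand": 0}
    - {"translation": [0, 0, 0], "twist": 0, "hand": 0}
    - {"translation": [0, 0, 0], "twist": 0, "hand": 0}
    - {"translation": [0, 0, 0], "twist": 0, "hand": 0}

```text
time: 27.25
tool_pos: [0.489, 0.063, 0.1877]
tool_rot: [0.0, 0.646, 0.763, 0.0]
contact_force: [-6.0, -0.0, 14.3]
gripper_width: -0.002
grasp_force: 7.1
```

>>> apply_moves:
  targets:
    - {"translation": [0, 0, 0], "twist": 0, "hand": 0}
    - {"translation": [0, 0, 0], "twist": 0, "hand": 0}
    - {"translation": [0, 0, 0], "twist": 0, "hand": 0}
    - {"translation": [0, 0, 0], "twist": 0, "hand": 0}

```text
time: 27.65
tool_pos: [0.489, 0.063, 0.1877]
tool_rot: [0.0, 0.646, 0.763, 0.0]
contact_force: [-5.8, -0.8, 13.1]
gripper_width: 0.002
grasp_force: 7.1
```

>>> apply_moves:
  targets:
    - {"translation": [0, 0, -0.2], "twist": 0, "hand": 0}
    - {"translation": [0, 0, -0.3], "twist": 0, "hand": 0}
    - {"translation": [0, 0, -0.4], "twist": 0, "hand": 0}
    - {"translation": [0, 0, -0.15], "twist": 0, "hand": 0}
    - {"translation": [0, 0, 0], "twist": 0, "hand": 0}

```text
time: 28.15
tool_pos: [0.4897, 0.0631, 0.2924]
tool_rot: [0.002, 0.646, 0.763, 0.002]
contact_force: [-0.2, 0.4, -0.6]
gripper_width: 0.002
grasp_force: 0.0
```

>>> apply_moves:
  targets:
    - {"translation": [-0.406, 0, 0], "twist": 0, "hand": 0.6}
    - {"translation": [-0.406, 0, 0], "twist": 0, "hand": 0.6}
    - {"translation": [-0.406, 0, 0], "twist": 0, "hand": 0.6}
    - {"translation": [-0.406, 0, 0], "twist": 0, "hand": 0.6}
    - {"translation": [0, 0, 0], "twist": 0, "hand": 0.6}
    - {"translation": [0, 0, 0], "twist": 0, "hand": 0.6}

```text
time: 28.75
tool_pos: [0.5145, -0.0974, 0.2871]
tool_rot: [-0.002, 0.647, 0.763, -0.001]
contact_force: [-0.1, 0.7, -0.7]
gripper_width: 0.6
grasp_force: 0.0
```

```bash
cat > lie.py <<'E'
from h import *
import sys
O=np.array([.499,-.0123]); y=.167; X=np.array([np.cos(y),np.sin(y)]); Y=np.array([-X[1],X[0]])
D=lambda P:np.round([(P-O)@X*1000,(P-O)@Y*1000],1)
info(); save('wrist',sys.argv[1])
for q,z in (('roller_2',.052),('chock',.043)):
    for r in regions_of('wrist',q)[:2]:
        R=rect(r['pixels'],z); print(q,round(r['score'],2),R,'deck',D(R[:2]/1000))
E
python3 lie.py w12
```

```text
t 28.8 p [ 0.5145 -0.0974  0.2871] yaw -1.4062 F [-0.1  0.7 -0.7] w 0.6 g 0.0
roller_2 0.75 [ 267.5 -321.4  198.7   36.3   68.4] deck [-279.7 -266.3]
roller_2 0.71 [507.  -20.6  30.5 175.    9.6] deck [ 6.5 -9.5]
chock 0.77 [460.1 -21.2  63.8 124.3  10.4] deck [-39.8  -2.3]
```

```bash
python3 - <<'E'
from h import *
a=cv2.imread('pics/w10.png'); b=cv2.imread('pics/w12.png')
for im in (a,b):
    g=cv2.cvtColor(im,cv2.COLOR_BGR2GRAY).astype(int); i=im.astype(int)
    bl=(i[...,0]>i[...,2]+40)&(i[...,0]>i[...,1]+20); n,l,st,ce=cv2.connectedComponentsWithStats(bl.astype(np.uint8)); print([s.tolist() for s in st[1:] if s[4]>100])
    yl=(i[...,2]-i[...,0]>60)&(i[...,1]-i[...,0]>30); yl[:,:230]=0; yl[:,275:]=0; yl[:12]=0; yl[175:]=0
    ys,xs=np.nonzero(yl); print('line px',len(xs),xs.mean() if len(xs) else 0, ys.min() if len(xs) else 0, ys.max() if len(xs) else 0)
    print('kerb row80',[int(v) for v in g[80,140:175]]); print('row 80 roller',[int(v) for v in g[80,225:300]])
# registration over the static part of the deck kerb/yellow box
(sh,resp)=cv2.phaseCorrelate(np.float32(cv2.cvtColor(a[130:220,360:500],cv2.COLOR_BGR2GRAY)),np.float32(cv2.cvtColor(b[130:220,360:500],cv2.COLOR_BGR2GRAY))); print(sh,resp)
E
```

```text
[[185, 19, 57, 116, 2728]]
line px 229 240.235807860262 12 161
kerb row80 [165, 165, 164, 166, 165, 164, 165, 164, 164, 166, 166, 156, 139, 112, 96, 90, 76, 54, 47, 79, 124, 150, 159, 159, 160, 163, 169, 175, 178, 180, 181, 179, 178, 176, 178]
row 80 roller [157, 157, 156, 162, 164, 164, 161, 161, 161, 159, 160, 160, 159, 159, 144, 119, 86, 56, 52, 55, 55, 56, 58, 62, 63, 64, 61, 61, 64, 62, 64, 61, 61, 59, 56, 53, 52, 49, 47, 44, 43, 48, 62, 102, 135, 155, 155, 157, 157, 161, 162, 160, 158, 159, 162, 164, 160, 157, 155, 158, 159, 158, 154, 155, 160, 167, 171, 173, 170, 162, 152, 153, 164, 167, 166]
[[192, 23, 56, 115, 2691]]
line px 419 241.39140811455846 12 162
kerb row80 [166, 167, 166, 164, 166, 168, 168, 167, 167, 167, 165, 168, 159, 143, 114, 97, 91, 81, 57, 54, 85, 130, 155, 159, 160, 162, 166, 166, 174, 179, 180, 182, 182, 179, 178]
row 80 roller [160, 157, 162, 160, 164, 165, 164, 163, 162, 162, 162, 160, 160, 161, 155, 143, 130, 127, 124, 116, 107, 94, 73, 53, 48, 50, 54, 56, 60, 63, 62, 63, 63, 63, 65, 64, 64, 61, 63, 59, 64, 72, 80, 80, 75, 69, 64, 59, 63, 93, 133, 157, 160, 159, 162, 165, 161, 159, 159, 160, 158, 157, 157, 156, 158, 157, 157, 156, 156, 151, 146, 154, 165, 169, 169]
(0.03490100612279434, 0.8310557517159936) 0.9751399399321756
```

The deck itself is unchanged, but the chock and roller together now sit about 6 mm further uphill, probably from a knock. The 46 mm reading was steady throughout, so roller_2 is worn. I'll pick it up.

>>> apply_moves:
  targets:
    - {"translation": [0, 0.023, 0.4], "twist": 0, "hand": 0.6}
    - {"translation": [0, 0, 0.45], "twist": 0, "hand": 0.6}
    - {"translation": [0, 0, 0.45], "twist": 0, "hand": 0.6}
    - {"translation": [0, 0, 0.37], "twist": 0, "hand": 0.6}
    - {"translation": [0.25, 0, 0], "twist": 0, "hand": 0.6}
    - {"translation": [0.25, 0, 0], "twist": 0, "hand": 0.6}
    - {"translation": [0.095, 0, 0], "twist": 0, "hand": 0.6}
    - {"translation": [0, 0, 0], "twist": 0, "hand": 0.6}

```text
time: 29.7
tool_pos: [0.5077, -0.0365, 0.1232]
tool_rot: [0.0, 0.645, 0.765, 0.0]
contact_force: [-0.6, -0.9, 0.4]
gripper_width: 0.601
grasp_force: 0.0
```

>>> apply_moves:
  targets:
    - {"translation": [0, 0, 0.2], "twist": 0, "hand": 0.6}
    - {"translation": [0, 0, 0.2], "twist": 0, "hand": 0.6}
    - {"translation": [0, 0, 0.14], "twist": 0, "hand": 0.6}
    - {"translation": [0, 0, 0], "twist": 0, "hand": 0.6}
    - {"translation": [0, 0, 0], "twist": 0, "hand": 0.6}
    - {"translation": [0, 0, 0], "twist": 0, "hand": 0.6}

```text
time: 30.3
tool_pos: [0.5088, -0.0385, 0.0703]
tool_rot: [0.001, 0.646, 0.763, 0.0]
contact_force: [-0.7, -0.2, -0.3]
gripper_width: 0.602
grasp_force: 0.0
```

>>> apply_moves:
  targets:
    - {"translation": [0, 0, 0], "twist": 0, "hand": 0}
    - {"translation": [0, 0, 0], "twist": 0, "hand": 0}
    - {"translation": [0, 0, 0], "twist": 0, "hand": 0}
    - {"translation": [0, 0, 0], "twist": 0, "hand": 0}
    - {"translation": [0, 0, 0], "twist": 0, "hand": 0}

```text
time: 30.8
tool_pos: [0.5089, -0.0383, 0.0706]
tool_rot: [0.001, 0.646, 0.763, 0.0]
contact_force: [-1.6, 0.9, 5.3]
gripper_width: 0.323
grasp_force: 59.0
```

The grip is too close to the fingertips, so I'll reopen, go 6 mm lower and close again.

>>> apply_moves:
  targets:
    - {"translation": [0, 0, 0], "twist": 0, "hand": 0.6}
    - {"translation": [0, 0, 0], "twist": 0, "hand": 0.6}
    - {"translation": [0, 0, 0], "twist": 0, "hand": 0.6}
    - {"translation": [0, -0.01, 0.03], "twist": 0, "hand": 0.6}
    - {"translation": [0, 0, 0.03], "twist": 0, "hand": 0.6}
    - {"translation": [0, 0, 0], "twist": 0, "hand": 0.6}
    - {"translation": [0, 0, 0], "twist": 0, "hand": 0.6}

```text
time: 31.5
tool_pos: [0.5067, -0.0382, 0.0628]
tool_rot: [-0.0, 0.646, 0.763, -0.0]
contact_force: [-0.7, 0.7, 0.6]
gripper_width: 0.599
grasp_force: 0.0
```

>>> apply_moves:
  targets:
    - {"translation": [0, 0, 0], "twist": 0, "hand": 0}
    - {"translation": [0, 0, 0], "twist": 0, "hand": 0}
    - {"translation": [0, 0, 0], "twist": 0, "hand": 0}
    - {"translation": [0, 0, 0], "twist": 0, "hand": 0}
    - {"translation": [0, 0, 0], "twist": 0, "hand": 0}

```text
time: 32.0
tool_pos: [0.5074, -0.0384, 0.0637]
tool_rot: [0.0, 0.646, 0.763, 0.0]
contact_force: [0.4, -0.1, 2.9]
gripper_width: 0.329
grasp_force: 59.3
```

>>> apply_moves:
  targets:
    - {"translation": [0, 0.04, -0.08], "twist": 0, "hand": 0}
    - {"translation": [0, 0.04, -0.1], "twist": 0, "hand": 0}
    - {"translation": [0, 0, 0], "twist": 0, "hand": 0}
    - {"translation": [0, 0, 0], "twist": 0, "hand": 0}

```text
time: 32.4
tool_pos: [0.5151, -0.0369, 0.0815]
tool_rot: [0.0, 0.646, 0.763, 0.0]
contact_force: [-0.6, -0.8, -1.5]
gripper_width: 0.328
grasp_force: 59.3
```

```bash
python3 rol.py w13 .015
```

```text
t 32.4 p [ 0.5151 -0.0369  0.0815] yaw -1.4042 F [-0.6 -0.8 -1.5] w 0.328 g 59.3
0.79 px 219 297 0 350 tool [ 26.1   0.3 169.8  30.7   0.3] x -58.8 110.9
```

>>> apply_moves:
  targets:
    - {"translation": [-0.3, 0, 0], "twist": 0, "hand": 0}
    - {"translation": [-0.3, 0, 0], "twist": 0, "hand": 0}
    - {"translation": [0, 0, -0.4], "twist": 0, "hand": 0}
    - {"translation": [0, 0, -0.45], "twist": 0, "hand": 0}
    - {"translation": [0, 0, -0.45], "twist": 0, "hand": 0}
    - {"translation": [0, 0, -0.45], "twist": 0, "hand": 0}
    - {"translation": [0, 0, -0.4], "twist": 0, "hand": 0}
    - {"translation": [0, 0, 0], "twist": 0, "hand": 0}

```text
time: 33.3
tool_pos: [0.5273, -0.097, 0.3039]
tool_rot: [0.006, 0.646, 0.763, 0.002]
contact_force: [-0.3, -0.1, -0.9]
gripper_width: 0.328
grasp_force: 59.7
```

```bash
python3 - <<'E'
from h import *
info(); p,M,y,s=pose(); save('wrist','w14')
im=cv2.imread('pics/w14.png').astype(int).sum(2)//3; print([int(v) for v in im[:60,244:268].mean(1)])
print(((back('wrist',[[256,r] for r in (0,7,20,40)],p[2])-p)@M)[:,0]*1000)
for r in regions_of('wrist','chock')[:1]: print('chock',r['score'],rect(r['pixels'],.043))
grab_frame('scene')
for r in regions_of('scene','red_cradle')[:1]: print(rect(r['pixels'],.02,'scene'))
grab_frame('top')
for r in regions_of('top','red_cradle')[:1]: print(rect(r['pixels'],.02,'top'))
plan([.408,.3095,.30],-1.613)
E
```

```text
t 33.3 p [ 0.5273 -0.097   0.3039] yaw -1.4045 F [-0.3 -0.1 -0.9] w 0.328 g 59.7
[16, 16, 16, 16, 16, 16, 16, 16, 16, 16, 15, 18, 37, 70, 94, 102, 103, 102, 102, 102, 102, 103, 102, 103, 102, 102, 102, 102, 102, 103, 102, 90, 59, 28, 17, 16, 17, 15, 15, 16, 16, 16, 16, 16, 15, 15, 19, 49, 85, 101, 103, 103, 102, 102, 102, 103, 102, 102, 103, 102]
[106.87874281 104.83891834 100.98231179  94.86916078]
chock 0.58 [447.1 -21.4  48.9 120.6   9. ]
[4.010e+02 3.344e+02 6.600e+01 1.484e+02 3.000e-01]
[409.6 339.4 138.4  59.3  87.4]
shift [ 4.189 -0.471 -0.056] rows>= 9.4 twist 2.09
```

>>> apply_moves:
  targets:
    - {"translation": [0.422, -0.049, 0], "twist": 0, "hand": 0}
    - {"translation": [0.422, -0.049, 0], "twist": 0, "hand": 0}
    - {"translation": [0.422, -0.049, 0], "twist": 0, "hand": 0}
    - {"translation": [0.422, -0.049, 0], "twist": 0, "hand": 0}
    - {"translation": [0.422, -0.049, 0], "twist": 0, "hand": 0}
    - {"translation": [0.422, -0.049, 0], "twist": 0, "hand": 0}
    - {"translation": [0.422, -0.049, 0], "twist": 0, "hand": 0}
    - {"translation": [0.422, -0.049, 0], "twist": 0, "hand": 0}

```text
time: 34.4
tool_pos: [0.4288, 0.2317, 0.2943]
tool_rot: [-0.001, 0.646, 0.763, -0.001]
contact_force: [0.5, 0.1, -0.9]
gripper_width: 0.327
grasp_force: 59.7
```

>>> apply_moves:
  targets:
    - {"translation": [0.422, -0.049, 0], "twist": 0, "hand": 0}
    - {"translation": [0.422, -0.049, 0], "twist": 0, "hand": 0}
    - {"translation": [0, 0, 0], "twist": 1.0, "hand": 0}
    - {"translation": [0, 0, 0], "twist": 1.0, "hand": 0}
    - {"translation": [0, 0, 0], "twist": 0.1, "hand": 0}
    - {"translation": [0, 0, 0], "twist": 0, "hand": 0}

```text
time: 35.0
tool_pos: [0.4061, 0.3117, 0.2948]
tool_rot: [-0.0, 0.722, 0.692, -0.001]
contact_force: [-0.2, -0.6, -0.1]
gripper_width: 0.33
grasp_force: 59.6
```

```bash
python3 - <<'E'
from h import *
info(); plan([.4088,.311,.065],-1.615)
E
```

```text
t 35.0 p [0.4061 0.3117 0.2948] yaw -1.6128 F [-0.2 -0.6 -0.1] w 0.33 g 59.6
shift [-0.003  0.031  2.298] rows>= 5.1 twist 0.02
```

>>> apply_moves:
  targets:
    - {"translation": [0, 0.031, 0.45], "twist": 0, "hand": 0}
    - {"translation": [0, 0, 0.45], "twist": 0, "hand": 0}
    - {"translation": [0, 0, 0.45], "twist": 0, "hand": 0}
    - {"translation": [0, 0, 0.45], "twist": 0, "hand": 0}
    - {"translation": [0, 0, 0.35], "twist": 0, "hand": 0}
    - {"translation": [0, 0, 0.15], "twist": 0, "hand": 0}
    - {"translation": [0, 0, 0], "twist": 0, "hand": 0}
    - {"translation": [0, 0, 0], "twist": 0, "hand": 0}

```text
time: 35.8
tool_pos: [0.4108, 0.3123, 0.0677]
tool_rot: [0.0, 0.722, 0.692, 0.001]
contact_force: [0.5, 1.0, -0.7]
gripper_width: 0.331
grasp_force: 59.7
```

>>> apply_moves:
  targets:
    - {"translation": [0, 0, 0.06], "twist": 0, "hand": 0}
    - {"translation": [0, 0, 0.05], "twist": 0, "hand": 0}
    - {"translation": [0, 0, 0], "twist": 0, "hand": 0}
    - {"translation": [0, 0, 0], "twist": 0, "hand": 0}

```text
time: 36.2
tool_pos: [0.4097, 0.3119, 0.0554]
tool_rot: [0.0, 0.722, 0.692, 0.0]
contact_force: [-0.3, 0.2, -1.7]
gripper_width: 0.326
grasp_force: 59.7
```

>>> apply_moves:
  targets:
    - {"translation": [0, 0, 0.02], "twist": 0, "hand": 0}
    - {"translation": [0, 0, 0.01], "twist": 0, "hand": 0}
    - {"translation": [0, 0, 0], "twist": 0, "hand": 0}
    - {"translation": [0, 0, 0], "twist": 0, "hand": 0}

```text
time: 36.6
tool_pos: [0.4098, 0.312, 0.0526]
tool_rot: [-0.0, 0.722, 0.692, 0.0]
contact_force: [-1.7, -0.6, 3.2]
gripper_width: 0.325
grasp_force: 60.3
```

>>> apply_moves:
  targets:
    - {"translation": [0, 0, 0], "twist": 0, "hand": 0.6}
    - {"translation": [0, 0, 0], "twist": 0, "hand": 0.6}
    - {"translation": [0, 0, 0], "twist": 0, "hand": 0.6}
    - {"translation": [0, 0, -0.3], "twist": 0, "hand": 0.6}
    - {"translation": [0, 0, -0.45], "twist": 0, "hand": 0.6}
    - {"translation": [0, 0, -0.45], "twist": 0, "hand": 0.6}
    - {"translation": [0, 0, -0.45], "twist": 0, "hand": 0.6}
    - {"translation": [0, 0, -0.45], "twist": 0, "hand": 0.6}

```text
time: 37.4
tool_pos: [0.4094, 0.3117, 0.2639]
tool_rot: [0.0, 0.722, 0.692, 0.0]
contact_force: [0.6, -0.5, -0.5]
gripper_width: 0.604
grasp_force: 0.0
```

>>> apply_moves:
  targets:
    - {"translation": [0, 0, -0.38], "twist": 0, "hand": 0.6}
    - {"translation": [-0.439, -0.055, 0], "twist": 0, "hand": 0.6}
    - {"translation": [-0.439, -0.055, 0], "twist": 0, "hand": 0.6}
    - {"translation": [-0.439, -0.055, 0], "twist": 0, "hand": 0.6}
    - {"translation": [-0.439, -0.055, 0], "twist": 0, "hand": 0.6}
    - {"translation": [-0.439, -0.055, 0], "twist": 0, "hand": 0.6}
    - {"translation": [-0.439, -0.055, 0], "twist": 0, "hand": 0.6}
    - {"translation": [-0.439, -0.055, 0], "twist": 0, "hand": 0.6}

```text
time: 38.2
tool_pos: [0.3571, 0.0051, 0.3002]
tool_rot: [0.001, 0.722, 0.692, 0.0]
contact_force: [0.9, -0.5, -0.3]
gripper_width: 0.6
grasp_force: 0.0
```

>>> apply_moves:
  targets:
    - {"translation": [-0.439, -0.055, 0], "twist": 0, "hand": 0.6}
    - {"translation": [0, 0, 0], "twist": -1, "hand": 0.6}
    - {"translation": [0, 0, 0], "twist": -1, "hand": 0.6}
    - {"translation": [0, 0, 0], "twist": -1, "hand": 0.6}
    - {"translation": [0, 0, 0], "twist": -1, "hand": 0.6}
    - {"translation": [0, 0, 0], "twist": -1, "hand": 0.6}
    - {"translation": [0, 0, 0], "twist": -1, "hand": 0.6}
    - {"translation": [0, 0, 0], "twist": -1, "hand": 0.6}

```text
time: 39.0
tool_pos: [0.3503, -0.0372, 0.3]
tool_rot: [0.0, 0.44, 0.898, 0.0]
contact_force: [-0.3, 0.3, 0.5]
gripper_width: 0.601
grasp_force: 0.0
```

>>> apply_moves:
  targets:
    - {"translation": [0, 0, 0], "twist": -1, "hand": 0.6}
    - {"translation": [0, 0, 0], "twist": -1, "hand": 0.6}
    - {"translation": [0, 0, 0], "twist": -1, "hand": 0.6}
    - {"translation": [0, 0, 0], "twist": -1, "hand": 0.6}
    - {"translation": [0, 0, 0], "twist": -1, "hand": 0.6}
    - {"translation": [0, 0, 0], "twist": -1, "hand": 0.6}
    - {"translation": [0, 0, 0], "twist": -1, "hand": 0.6}
    - {"translation": [0, 0, 0], "twist": -1, "hand": 0.6}

```text
time: 39.8
tool_pos: [0.3503, -0.0371, 0.3]
tool_rot: [0.0, 0.055, 0.998, -0.0]
contact_force: [0.1, -1.2, -0.2]
gripper_width: 0.602
grasp_force: 0.0
```

>>> apply_moves:
  targets:
    - {"translation": [0, 0, 0], "twist": -1, "hand": 0.6}
    - {"translation": [0, 0, 0], "twist": -1, "hand": 0.6}
    - {"translation": [0, 0, 0], "twist": -0.8, "hand": 0.6}
    - {"translation": [0, 0, 0], "twist": 0, "hand": 0.6}
    - {"translation": [0, 0, 0], "twist": 0, "hand": 0.6}

```text
time: 40.3
tool_pos: [0.3503, -0.0371, 0.3001]
tool_rot: [0.0, -0.082, 0.997, -0.0]
contact_force: [-0.0, -0.2, -0.9]
gripper_width: 0.602
grasp_force: 0.0
```

```bash
python3 chk.py w15; python3 chk2.py w15; python3 - <<'E'
from h import *
grab_frame('top'); grab_frame('scene')
for c in ('top','scene'):
  for r in regions_of(c,'roller_2')[:4]: print(c,round(r['score'],2),rect(r['pixels'],.045,c))
E
```

```text
t 40.3 p [ 0.3503 -0.0371  0.3001] yaw 0.1639 F [-0.  -0.2 -0.9] w 0.602 g 0.0
chock 0.67 [463.  -21.7  63.2 124.9   9.5]
blob [ 210  218   90   38 1806]
nose edge [-13.393914   -53.64698993] bar back(top) [-67.18554339 -52.16397972]
nose edge [-14.73993177  47.32415922] bar back(top) [-67.07117262  46.16566976]
sides [-21.36939181 -62.26640791] [-21.24101781  57.37446903]
line col 234 [-16.9349826  -31.33277379]
line col 249 [-16.91224085 -10.24948112]
line col 264 [-16.88950093  10.83212238]
line col 279 [-16.86676282  31.91203691]
top 0.7 [ 476.7 -336.5  182.1   36.2    5.8]
top 0.62 [ 246.9 -338.6  183.5   35.1   68.1]
top 0.6 [410.7 339.2 191.3  30.6  87.7]
top 0.24 [5.18e+02 7.92e+01 2.33e+01 2.30e+01 3.00e-01]
scene 0.79 [407.1 332.  190.8  44.1  87.5]
scene 0.7 [ 230.7 -345.9  183.1   40.6   67.9]
scene 0.67 [ 476.6 -340.9  206.5   39.2    4.5]
scene 0.59 [ 450.  -342.1  148.9  193.3    6.4]
```

Roller_2 lies centred in the red cradle. The chock is about 3 mm past the line and 2.5 mm to −Y, so I'll regrip it and correct that.

>>> apply_moves:
  targets:
    - {"translation": [-0.3, -0.01, 0.3], "twist": 0, "hand": 0.6}
    - {"translation": [-0.3, -0.01, 0.3], "twist": 0, "hand": 0.6}
    - {"translation": [-0.275, -0.007, 0.4], "twist": 0, "hand": 0.6}
    - {"translation": [0, 0, 0.45], "twist": 0, "hand": 0.6}
    - {"translation": [0, 0, 0.45], "twist": 0, "hand": 0.6}
    - {"translation": [0, 0, 0.3], "twist": 0, "hand": 0.6}
    - {"translation": [0, 0, 0.07], "twist": 0, "hand": 0.6}
    - {"translation": [0, 0, 0], "twist": 0, "hand": 0.6}

```text
time: 41.4
tool_pos: [0.4365, -0.0252, 0.0724]
tool_rot: [-0.001, -0.083, 0.997, 0.0]
contact_force: [0.5, -0.7, 0.5]
gripper_width: 0.602
grasp_force: 0.0
```

>>> apply_moves:
  targets:
    - {"translation": [0, 0, 0], "twist": 0, "hand": 0.6}
    - {"translation": [0, 0, 0], "twist": 0, "hand": 0.2}
    - {"translation": [0, 0, 0], "twist": 0, "hand": 0.2}
    - {"translation": [0, 0, 0], "twist": 0, "hand": 0.2}
    - {"translation": [0, 0, -0.01], "twist": 0, "hand": 0.2}
    - {"translation": [0, 0, 0], "twist": 0, "hand": 0.2}

```text
time: 42.0
tool_pos: [0.4383, -0.0257, 0.0757]
tool_rot: [0.001, -0.083, 0.997, -0.0]
contact_force: [-0.1, 1.0, 5.2]
gripper_width: 0.337
grasp_force: 60.3
```

>>> apply_moves:
  targets:
    - {"translation": [0.018, 0.015, 0.002], "twist": 0, "hand": 0.2}
    - {"translation": [0.017, 0.015, 0.001], "twist": 0, "hand": 0.2}
    - {"translation": [0, 0, 0], "twist": 0, "hand": 0.2}
    - {"translation": [0, 0, 0], "twist": 0, "hand": 0.2}

```text
time: 42.4
tool_pos: [0.4345, -0.0235, 0.0753]
tool_rot: [0.002, -0.083, 0.997, -0.001]
contact_force: [2.2, -2.2, 7.1]
gripper_width: 0.34
grasp_force: 60.4
```

>>> apply_moves:
  targets:
    - {"translation": [0, 0, 0], "twist": 0, "hand": 0.6}
    - {"translation": [0, 0, 0], "twist": 0, "hand": 0.6}
    - {"translation": [0, 0, 0], "twist": 0, "hand": 0.6}
    - {"translation": [0, 0, -0.3], "twist": 0, "hand": 0.6}
    - {"translation": [0.3, 0, -0.4], "twist": 0, "hand": 0.6}
    - {"translation": [0.3, 0, -0.45], "twist": 0, "hand": 0.6}
    - {"translation": [0.25, 0, -0.45], "twist": 0, "hand": 0.6}
    - {"translation": [0, 0, -0.45], "twist": 0, "hand": 0.6}

```text
time: 43.2
tool_pos: [0.3498, -0.0363, 0.2747]
tool_rot: [-0.0, -0.082, 0.997, 0.0]
contact_force: [1.7, -0.1, -0.6]
gripper_width: 0.597
grasp_force: 0.0
```

>>> apply_moves:
  targets:
    - {"translation": [0, 0, -0.25], "twist": 0, "hand": 0.6}
    - {"translation": [0, 0, 0], "twist": 0, "hand": 0.6}
    - {"translation": [0, 0, 0], "twist": 0, "hand": 0.6}
    - {"translation": [0, 0, 0], "twist": 0, "hand": 0.6}

```text
time: 43.6
tool_pos: [0.3516, -0.0362, 0.2968]
tool_rot: [-0.002, -0.083, 0.997, 0.001]
contact_force: [-0.2, -0.1, -0.5]
gripper_width: 0.597
grasp_force: 0.0
```

```bash
python3 chk.py w16; python3 chk2.py w16; python3 - <<'E'
from h import *
plan([.40,-.36,.30],.166)
E
```

```text
t 43.6 p [ 0.3516 -0.0362  0.2968] yaw 0.1657 F [-0.2 -0.1 -0.5] w 0.597 g 0.0
chock 0.84 [457.7 -20.8  60.6 122.6   9.5]
blob [ 210  215   91   39 1851]
nose edge [-17.82400776 -51.73280654] bar back(top) [-70.88296372 -50.35124544]
nose edge [-19.16575829  49.48491425] bar back(top) [-72.17080413  48.2411372 ]
sides [-25.68549965 -60.26659106] [-25.58187247  58.07872628]
line col 234 [-16.96189827 -29.72508585]
line col 249 [-16.94349929  -8.82397175]
line col 264 [-16.92509787  12.0799005 ]
line col 279 [-16.90669403  32.98653144]
shift [ 0.057 -3.273 -0.038] rows>= 7.3 twist -0.0
```

>>> apply_moves:
  targets:
    - {"translation": [-0.126, -0.401, 0], "twist": 0, "hand": 0.65}
    - {"translation": [-0.126, -0.401, 0], "twist": 0, "hand": 0.65}
    - {"translation": [-0.126, -0.401, 0], "twist": 0, "hand": 0.65}
    - {"translation": [-0.126, -0.401, 0], "twist": 0, "hand": 0.65}
    - {"translation": [-0.126, -0.401, 0], "twist": 0, "hand": 0.65}
    - {"translation": [-0.126, -0.401, 0], "twist": 0, "hand": 0.65}
    - {"translation": [-0.126, -0.401, 0], "twist": 0, "hand": 0.65}
    - {"translation": [-0.126, -0.401, 0], "twist": 0, "hand": 0.65}

```text
time: 44.5
tool_pos: [0.5048, -0.3376, 0.2969]
tool_rot: [-0.001, -0.083, 0.997, 0.001]
contact_force: [0.8, -0.0, -0.3]
gripper_width: 0.648
grasp_force: 0.0
```

>>> apply_moves:
  targets:
    - {"translation": [0, 0, 0.4], "twist": 0.457, "hand": 0.65}
    - {"translation": [0, 0, 0.4], "twist": 0, "hand": 0.65}
    - {"translation": [0, 0, 0.4], "twist": 0, "hand": 0.65}
    - {"translation": [0, 0, 0.3], "twist": 0, "hand": 0.65}
    - {"translation": [0, 0, 0], "twist": 0, "hand": 0.65}
    - {"translation": [0, 0, 0], "twist": 0, "hand": 0.65}

```text
time: 45.1
tool_pos: [0.5041, -0.3359, 0.1482]
tool_rot: [-0.001, -0.06, 0.998, 0.001]
contact_force: [-0.7, 1.4, 1.2]
gripper_width: 0.653
grasp_force: 0.0
```

```bash
python3 - <<'E'
from h import *
info(); save('wrist','w17')
for r in regions_of('wrist','roller_3')[:4]: print(round(r['score'],2),rect(r['pixels'],.051))
plan([.5038,-.3363,.052],.12)
E
```

```text
t 45.1 p [ 0.5041 -0.3359  0.1482] yaw 0.12 F [-0.7  1.4  1.2] w 0.653 g 0.0
0.96 [ 480.4 -341.8  194.3   36.4    6.7]
shift [0.019 0.012 0.994] rows>= 2.2 twist 0.0
```

>>> apply_moves:
  targets:
    - {"translation": [0, -0.01, 0.35], "twist": 0, "hand": 0.65}
    - {"translation": [0, 0, 0.4], "twist": 0, "hand": 0.65}
    - {"translation": [0, 0, 0.26], "twist": 0, "hand": 0.65}
    - {"translation": [0, 0, 0], "twist": 0, "hand": 0.65}
    - {"translation": [0, 0, 0], "twist": 0, "hand": 0.65}

```text
time: 45.7
tool_pos: [0.5058, -0.3382, 0.0503]
tool_rot: [0.001, -0.06, 0.998, -0.001]
contact_force: [0.1, -0.9, 0.3]
gripper_width: 0.65
grasp_force: 0.0
```

>>> apply_moves:
  targets:
    - {"translation": [0, 0, 0], "twist": 0, "hand": 0}
    - {"translation": [0, 0, 0], "twist": 0, "hand": 0}
    - {"translation": [0, 0, 0], "twist": 0, "hand": 0}
    - {"translation": [0, 0, 0], "twist": 0, "hand": 0}
    - {"translation": [0, 0, 0], "twist": 0, "hand": 0}

```text
time: 46.2
tool_pos: [0.5066, -0.3363, 0.0523]
tool_rot: [0.002, -0.06, 0.998, 0.001]
contact_force: [-2.7, 10.5, 9.6]
gripper_width: 0.405
grasp_force: 59.0
```

>>> apply_moves:
  targets:
    - {"translation": [0, 0, -0.2], "twist": 0, "hand": 0}
    - {"translation": [0, 0, -0.4], "twist": 0, "hand": 0}
    - {"translation": [0, 0, -0.45], "twist": 0, "hand": 0}
    - {"translation": [0, 0, -0.45], "twist": 0, "hand": 0}
    - {"translation": [0, 0, -0.45], "twist": 0, "hand": 0}
    - {"translation": [0, 0, -0.45], "twist": 0, "hand": 0}
    - {"translation": [0, 0, 0], "twist": 0, "hand": 0}
    - {"translation": [0, 0, 0], "twist": 0, "hand": 0}

```text
time: 47.0
tool_pos: [0.5055, -0.3379, 0.2921]
tool_rot: [0.002, -0.06, 0.998, -0.002]
contact_force: [0.9, -0.2, -1.7]
gripper_width: 0.397
grasp_force: 60.6
```

```bash
python3 rol.py w18 .011; python3 - <<'E'
from h import *
p,M,y,s=pose()
im=cv2.imread('pics/w18.png').astype(int).sum(2)//3; print([int(v) for v in im[:90,244:268].mean(1)])
print(((back('wrist',[[256,r] for r in (0,10,20,40,60,80)],p[2]+.007)-p)@M)[:,0]*1000)
plan([.5145,-.0979,.29],-1.404)
E
```

```text
t 47.0 p [ 0.5055 -0.3379  0.2921] yaw 0.12 F [ 0.9 -0.2 -1.7] w 0.397 g 60.6
0.96 px 207 305 0 350 tool [3.000e+01 4.000e-01 1.595e+02 3.580e+01 1.000e-01] x -49.7 109.7
[100, 100, 100, 100, 100, 100, 100, 100, 100, 100, 100, 100, 100, 101, 100, 99, 84, 50, 22, 16, 16, 16, 16, 16, 16, 16, 17, 16, 16, 16, 16, 15, 18, 37, 70, 93, 101, 101, 101, 101, 101, 101, 101, 101, 101, 102, 101, 101, 101, 101, 101, 101, 96, 78, 44, 20, 15, 15, 16, 16, 16, 16, 16, 16, 15, 15, 15, 15, 22, 52, 87, 101, 102, 102, 102, 102, 101, 102, 102, 102, 102, 102, 102, 102, 102, 102, 102, 102, 102, 102]
[105.44357272 102.58281334  99.67129054  93.69045235  87.48954732
  81.05620165]
shift [-0.388  2.36  -0.024] rows>= 5.3 twist 15.24
```

Roller_3 is held with a wider opening of 0.40, so it is probably full size. The grip is 30.5 mm from its middle. Transferring it to the deck.

>>> apply_moves:
  targets:
    - {"translation": [-0.066, 0.39, 0], "twist": 0, "hand": 0}
    - {"translation": [-0.066, 0.39, 0], "twist": 0, "hand": 0}
    - {"translation": [-0.066, 0.39, 0], "twist": 0, "hand": 0}
    - {"translation": [-0.066, 0.39, 0], "twist": 0, "hand": 0}
    - {"translation": [-0.066, 0.39, 0], "twist": 0, "hand": 0}
    - {"translation": [-0.066, 0.39, 0], "twist": 0, "hand": 0}
    - {"translation": [0, 0, 0], "twist": 1, "hand": 0}
    - {"translation": [0, 0, 0], "twist": 1, "hand": 0}

```text
time: 47.9
tool_pos: [0.5151, -0.0985, 0.2857]
tool_rot: [-0.002, 0.041, 0.999, 0.001]
contact_force: [0.3, 0.2, -1.6]
gripper_width: 0.399
grasp_force: 60.7
```

>>> apply_moves:
  targets:
    - {"translation": [0, 0, 0], "twist": 1, "hand": 0}
    - {"translation": [0, 0, 0], "twist": 1, "hand": 0}
    - {"translation": [0, 0, 0], "twist": 1, "hand": 0}
    - {"translation": [0, 0, 0], "twist": 1, "hand": 0}
    - {"translation": [0, 0, 0], "twist": 1, "hand": 0}
    - {"translation": [0, 0, 0], "twist": 1, "hand": 0}
    - {"translation": [0, 0, 0], "twist": 1, "hand": 0}
    - {"translation": [0, 0, 0], "twist": 1, "hand": 0}

```text
time: 48.7
tool_pos: [0.515, -0.1, 0.2855]
tool_rot: [-0.002, 0.428, 0.904, -0.0]
contact_force: [0.1, -1.0, -1.5]
gripper_width: 0.402
grasp_force: 60.8
```

>>> apply_moves:
  targets:
    - {"translation": [0, 0, 0], "twist": 1, "hand": 0}
    - {"translation": [0, 0, 0], "twist": 1, "hand": 0}
    - {"translation": [0, 0, 0], "twist": 1, "hand": 0}
    - {"translation": [0, 0, 0], "twist": 1, "hand": 0}
    - {"translation": [0, 0, 0], "twist": 1, "hand": 0}
    - {"translation": [0, 0, 0], "twist": 0.24, "hand": 0}
    - {"translation": [0, 0, 0], "twist": 0, "hand": 0}

```text
time: 49.4
tool_pos: [0.5154, -0.1001, 0.2865]
tool_rot: [-0.001, 0.645, 0.764, -0.001]
contact_force: [0.0, 0.3, -1.7]
gripper_width: 0.395
grasp_force: 60.8
```

```bash
python3 lie.py w19; python3 - <<'E'
from h import *
plan([.5165,-.1007,.08],-1.404)
a=cv2.imread('pics/w10.png'); b=cv2.imread('pics/w19.png')
for im in (a,b):
    i=im.astype(int); bl=(i[...,0]>i[...,2]+40)&(i[...,0]>i[...,1]+20); n,l,st,ce=cv2.connectedComponentsWithStats(bl.astype(np.uint8)); print([s.tolist() for s in st[1:] if s[4]>100])
grab_frame('top'); grab_frame('scene')
for c in ('top','scene'):
    im=grab_frame(c).astype(int); bl=(im[...,2]>im[...,0]+40)&(im[...,2]>im[...,1]+20)
    n,l,st,ce=cv2.connectedComponentsWithStats(bl.astype(np.uint8)); print(c,[s.tolist() for s in st[1:] if s[4]>15])
E
```

```text
t 49.4 p [ 0.5154 -0.1001  0.2865] yaw -1.4028 F [ 0.   0.3 -1.7] w 0.395 g 60.8
roller_2 0.82 [ 526.2 -160.   103.2  447.     9.6] deck [   2.3 -150.2]
roller_2 0.77 [ 267.6 -321.9  196.7   35.    68.5] deck [-279.6 -266.8]
chock 0.84 [436.9 -24.2  28.6 120.3  10.1] deck [-63.2  -1.4]
shift [-0.007  0.008  2.075] rows>= 4.6 twist 0.01
[[185, 19, 57, 116, 2728]]
[[185, 19, 29, 114, 1583]]
top [[209, 186, 24, 9, 111], [235, 195, 7, 14, 51], [425, 255, 7, 29, 149]]
scene [[213, 176, 25, 9, 114], [234, 206, 12, 14, 90], [255, 211, 16, 14, 87], [246, 212, 8, 4, 25]]
```

The chock is where it should be. Descending and sliding in.

>>> apply_moves:
  targets:
    - {"translation": [-0.007, 0.008, 0.4], "twist": 0, "hand": 0}
    - {"translation": [0, 0, 0.4], "twist": 0, "hand": 0}
    - {"translation": [0, 0, 0.4], "twist": 0, "hand": 0}
    - {"translation": [0, 0, 0.4], "twist": 0, "hand": 0}
    - {"translation": [0, 0, 0.3], "twist": 0, "hand": 0}
    - {"translation": [0, 0, 0.13], "twist": 0, "hand": 0}
    - {"translation": [0, 0, 0], "twist": 0, "hand": 0}
    - {"translation": [0, 0, 0], "twist": 0, "hand": 0}

```text
time: 50.55
tool_pos: [0.5181, -0.1012, 0.0867]
tool_rot: [0.001, 0.646, 0.764, 0.0]
contact_force: [-0.3, -0.6, -0.6]
gripper_width: 0.399
grasp_force: 60.8
```

>>> apply_moves:
  targets:
    - {"translation": [0.2, 0, 0], "twist": 0, "hand": 0}
    - {"translation": [0.2, 0, 0], "twist": 0, "hand": 0}
    - {"translation": [0.1, 0, 0], "twist": 0, "hand": 0}
    - {"translation": [0.095, 0, 0], "twist": 0, "hand": 0}
    - {"translation": [0, 0, 0], "twist": 0, "hand": 0}
    - {"translation": [0, 0, 0], "twist": 0, "hand": 0}

```text
time: 51.15
tool_pos: [0.5075, -0.0424, 0.0857]
tool_rot: [0.001, 0.646, 0.764, 0.0]
contact_force: [0.4, 0.5, -1.8]
gripper_width: 0.401
grasp_force: 60.8
```

```bash
python3 - <<'E'
from h import *
info(); plan([.5066,-.042,.063],-1.404)
E
```

```text
t 51.1 p [ 0.5075 -0.0424  0.0857] yaw -1.4037 F [ 0.4  0.5 -1.8] w 0.401 g 60.8
shift [ 0.005 -0.009  0.227] rows>= 0.5 twist 0.0
```

>>> apply_moves:
  targets:
    - {"translation": [0.005, -0.009, 0.1], "twist": 0, "hand": 0}
    - {"translation": [0, 0, 0.07], "twist": 0, "hand": 0}
    - {"translation": [0, 0, 0.03], "twist": 0, "hand": 0}
    - {"translation": [0, 0, 0], "twist": 0, "hand": 0}
    - {"translation": [0, 0, 0], "twist": 0, "hand": 0}

```text
time: 51.65
tool_pos: [0.5055, -0.0418, 0.0652]
tool_rot: [-0.001, 0.646, 0.763, -0.001]
contact_force: [-3.0, 1.6, 5.5]
gripper_width: 0.393
grasp_force: 63.4
```

>>> apply_moves:
  targets:
    - {"translation": [0, 0, 0.015], "twist": 0, "hand": 0}
    - {"translation": [0, 0, 0], "twist": 0, "hand": 0}
    - {"translation": [0, 0, 0], "twist": 0, "hand": 0}

```text
time: 51.95
tool_pos: [0.5057, -0.0418, 0.0648]
tool_rot: [-0.001, 0.646, 0.763, -0.001]
contact_force: [-6.9, 1.7, 11.9]
gripper_width: 0.404
grasp_force: 65.7
```

>>> apply_moves:
  targets:
    - {"translation": [0, 0, -0.015], "twist": 0, "hand": 0}
    - {"translation": [0, 0, 0], "twist": 0, "hand": 0}
    - {"translation": [0, 0, 0], "twist": 0, "hand": 0.65}
    - {"translation": [0, 0, 0], "twist": 0, "hand": 0.65}
    - {"translation": [0, 0, 0], "twist": 0, "hand": 0.65}
    - {"translation": [0, 0, -0.15], "twist": 0, "hand": 0.65}
    - {"translation": [0, 0, -0.2], "twist": 0, "hand": 0.65}
    - {"translation": [0, 0, 0], "twist": 0, "hand": 0.65}

```text
time: 52.75
tool_pos: [0.5086, -0.0424, 0.104]
tool_rot: [0.003, 0.646, 0.764, 0.002]
contact_force: [0.2, 0.9, 0.6]
gripper_width: 0.649
grasp_force: 0.0
```

>>> apply_moves:
  targets:
    - {"translation": [-0.3, 0, -0.1], "twist": 0, "hand": 0.65}
    - {"translation": [-0.3, 0, -0.1], "twist": 0, "hand": 0.65}
    - {"translation": [0, 0, -0.4], "twist": 0, "hand": 0.65}
    - {"translation": [0, 0, -0.45], "twist": 0, "hand": 0}
    - {"translation": [0, 0, -0.45], "twist": 0, "hand": 0}
    - {"translation": [0, 0, -0.35], "twist": 0, "hand": 0}
    - {"translation": [0, 0, 0], "twist": 0, "hand": 0}
    - {"translation": [0, 0, 0], "twist": 0, "hand": 0}

```text
time: 53.55
tool_pos: [0.5164, -0.1011, 0.286]
tool_rot: [0.001, 0.646, 0.764, 0.0]
contact_force: [0.3, 0.4, 0.2]
gripper_width: 0.0
grasp_force: 0.0
```

```bash
cat > end.py <<'E'
from h import *
import sys
O=np.array([.499,-.0123]); y=.167; X=np.array([np.cos(y),np.sin(y)]); Y=np.array([-X[1],X[0]])
im=cv2.imread(f'pics/{sys.argv[1]}.png'); i=im.astype(int); g=i.sum(2)//3
bl=(i[...,0]>i[...,2]+40)&(i[...,0]>i[...,1]+20); n,l,st,ce=cv2.connectedComponentsWithStats(bl.astype(np.uint8)); print('blue',[s.tolist() for s in st[1:] if s[4]>100])
print('row 80',[int(v) for v in g[80,232:285]]); c=int(sys.argv[2]); p=g[110:178,c-4:c+5].mean(1); b=np.nonzero(p<35)[0]+110; print('dark rows',b.tolist()); print([int(v) for v in p[35:]])
for r in b[::2]: d=back('wrist',[[c,r]],.034+float(sys.argv[3]))[0][:2]-O; print(r,np.round([d@X*1000,d@Y*1000],1))
K=O+.076*Y; plan([K[0],K[1],.26],y-np.pi/2)
E
python3 lie.py w20; python3 end.py w20 257 .036
```

```text
t 53.5 p [ 0.5164 -0.1011  0.286 ] yaw -1.4041 F [0.3 0.4 0.2] w 0.0 g 0.0
roller_2 0.96 [ 267.1 -317.8  193.    34.5   68.4] deck [-279.5 -262.7]
roller_2 0.74 [500.8 -24.4  37.4 168.9   9.8] deck [ -0.2 -12.2]
chock 0.76 [450.  -20.   60.9 120.6   9.3] deck [-49.6   0.6]
chock 0.52 [ 666.5 -282.2   28.3  104.9   34.7] deck [ 120.3 -294. ]
blue [[183, 16, 56, 116, 2710]]
row 80 [156, 157, 156, 156, 151, 136, 100, 68, 52, 49, 54, 53, 57, 58, 61, 59, 61, 62, 64, 63, 61, 61, 63, 61, 60, 59, 58, 55, 57, 53, 53, 50, 52, 59, 64, 63, 59, 53, 63, 96, 134, 154, 157, 154, 155, 156, 159, 155, 155, 152, 155, 155, 152]
dark rows [131, 132, 133, 134, 135, 142, 143, 144, 145, 152, 153, 154]
[23, 43, 54, 58, 58, 53, 39, 19, 9, 14, 39, 69, 85, 87, 87, 87, 85, 88, 93, 87, 67, 54, 56, 58, 61, 79, 106, 118, 119, 120, 119, 120, 120]
131 [  2.3 -54.9]
133 [  2.3 -57. ]
135 [  2.3 -59.1]
143 [  2.3 -67.7]
145 [  2.3 -69.9]
153 [  2.4 -78.7]
shift [ 1.658 -0.012  0.23 ] rows>= 3.7 twist -0.0
```

Roller_3 lies well, with its end at y ≈ −90 mm, its middle at about 0, and its axis near x = 0. Pressing.

>>> apply_moves:
  targets:
    - {"translation": [0.414, -0.007, 0], "twist": 0, "hand": 0}
    - {"translation": [0.414, -0.007, 0], "twist": 0, "hand": 0}
    - {"translation": [0.414, -0.007, 0], "twist": 0, "hand": 0}
    - {"translation": [0.414, -0.007, 0], "twist": 0, "hand": 0}
    - {"translation": [0, 0, 0], "twist": 0, "hand": 0}
    - {"translation": [0, 0, 0.25], "twist": 0, "hand": 0}
    - {"translation": [0, 0, 0.2], "twist": 0, "hand": 0}
    - {"translation": [0, 0, 0], "twist": 0, "hand": 0}

```text
time: 54.5
tool_pos: [0.4834, 0.0615, 0.2351]
tool_rot: [-0.003, 0.646, 0.763, -0.003]
contact_force: [-0.7, -0.8, -0.1]
gripper_width: -0.001
grasp_force: 0.0
```

>>> apply_moves:
  targets:
    - {"translation": [0, 0, 0.1], "twist": 0, "hand": 0}
    - {"translation": [0, 0, 0.1], "twist": 0, "hand": 0}
    - {"translation": [0, 0, 0.1], "twist": 0, "hand": 0}
    - {"translation": [0, 0, 0.05], "twist": 0, "hand": 0}
    - {"translation": [0, 0, 0.04], "twist": 0, "hand": 0}
    - {"translation": [0, 0, 0], "twist": 0, "hand": 0}
    - {"translation": [0, 0, 0], "twist": 0, "hand": 0}

```text
time: 55.2
tool_pos: [0.4859, 0.0617, 0.2015]
tool_rot: [0.0, 0.646, 0.764, -0.0]
contact_force: [0.3, -1.6, 2.6]
gripper_width: -0.002
grasp_force: 1.1
```

>>> apply_moves:
  targets:
    - {"translation": [0, 0, 0.04], "twist": 0, "hand": 0}
    - {"translation": [0, 0, 0.03], "twist": 0, "hand": 0}
    - {"translation": [0, 0, 0.01], "twist": 0, "hand": 0}
    - {"translation": [0, 0, 0], "twist": 0, "hand": 0}

```text
time: 55.6
tool_pos: [0.4862, 0.0619, 0.1941]
tool_rot: [0.0, 0.646, 0.764, 0.0]
contact_force: [-1.0, -1.7, 6.3]
gripper_width: -0.001
grasp_force: 3.2
```

>>> apply_moves:
  targets:
    - {"translation": [0, 0, 0.018], "twist": 0, "hand": 0}
    - {"translation": [0, 0, 0], "twist": 0, "hand": 0}
    - {"translation": [0, 0, 0], "twist": 0, "hand": 0}
    - {"translation": [0, 0, 0], "twist": 0, "hand": 0}
    - {"translation": [0, 0, 0], "twist": 0, "hand": 0}
    - {"translation": [0, 0, 0], "twist": 0, "hand": 0}
    - {"translation": [0, 0, 0], "twist": 0, "hand": 0}
    - {"translation": [0, 0, 0], "twist": 0, "hand": 0}

```text
time: 56.4
tool_pos: [0.4864, 0.0619, 0.194]
tool_rot: [0.001, 0.646, 0.764, 0.0]
contact_force: [-5.7, -1.6, 12.1]
gripper_width: 0.003
grasp_force: 6.6
```

>>> apply_moves:
  targets:
    - {"translation": [0, 0, 0], "twist": 0, "hand": 0}
    - {"translation": [0, 0, 0], "twist": 0, "hand": 0}
    - {"translation": [0, 0, 0], "twist": 0, "hand": 0}
    - {"translation": [0, 0, 0], "twist": 0, "hand": 0}
    - {"translation": [0, 0, 0], "twist": 0, "hand": 0}

```text
time: 56.9
tool_pos: [0.4864, 0.0619, 0.194]
tool_rot: [0.001, 0.646, 0.764, 0.0]
contact_force: [-5.0, -2.5, 12.9]
gripper_width: 0.001
grasp_force: 6.6
```

>>> apply_moves:
  targets:
    - {"translation": [0, 0, -0.2], "twist": 0, "hand": 0}
    - {"translation": [0, 0, -0.3], "twist": 0, "hand": 0}
    - {"translation": [0, 0, -0.4], "twist": 0, "hand": 0}
    - {"translation": [0, 0, -0.1], "twist": 0, "hand": 0}
    - {"translation": [0, 0, 0], "twist": 0, "hand": 0}

```text
time: 57.4
tool_pos: [0.4866, 0.0621, 0.2931]
tool_rot: [0.001, 0.646, 0.764, 0.001]
contact_force: [-0.0, 0.5, -0.5]
gripper_width: 0.004
grasp_force: 0.0
```

>>> apply_moves:
  targets:
    - {"translation": [-0.414, 0, 0], "twist": 0, "hand": 0.65}
    - {"translation": [-0.414, 0, 0], "twist": 0, "hand": 0.65}
    - {"translation": [-0.414, 0, 0], "twist": 0, "hand": 0.65}
    - {"translation": [-0.414, 0, 0], "twist": 0, "hand": 0.65}
    - {"translation": [0, 0, 0], "twist": 0, "hand": 0.65}
    - {"translation": [0, 0, 0], "twist": 0, "hand": 0.65}

```text
time: 58.0
tool_pos: [0.5124, -0.1015, 0.2885]
tool_rot: [-0.002, 0.646, 0.763, -0.0]
contact_force: [0.1, 0.7, -0.4]
gripper_width: 0.651
grasp_force: 0.0
```

```bash
python3 lie.py w21; python3 end.py w21 257 .036; python3 - <<'E'
from h import *
O=np.array([.499,-.0123]); y=.167; X=np.array([np.cos(y),np.sin(y)]); Y=np.array([-X[1],X[0]])
g=O+.0*X-.0305*Y; print(g); plan([g[0],g[1],.12],-1.404)
E
```

```text
t 58.0 p [ 0.5124 -0.1015  0.2885] yaw -1.4059 F [ 0.1  0.7 -0.4] w 0.651 g 0.0
roller_2 0.78 [ 267.5 -321.7  194.4   35.8   68.5] deck [-279.7 -266.6]
roller_2 0.56 [503.  -23.2  36.3 172.    9.6] deck [  2.1 -11.4]
chock 0.64 [453.2 -20.1  61.3 122.1   9.6] deck [-46.5  -0.1]
blue [[189, 18, 55, 115, 2660]]
row 80 [159, 158, 157, 157, 155, 157, 157, 156, 155, 150, 133, 102, 66, 53, 50, 51, 55, 56, 58, 60, 61, 62, 61, 65, 63, 62, 61, 60, 58, 60, 57, 57, 55, 53, 55, 52, 49, 54, 58, 63, 63, 58, 53, 67, 108, 142, 155, 156, 155, 155, 160, 156, 153]
dark rows [132, 133, 134, 135, 136, 142, 143, 144, 145, 146, 152, 153, 154, 155]
[13, 32, 52, 59, 61, 59, 51, 29, 13, 10, 23, 53, 79, 90, 90, 91, 89, 87, 94, 93, 75, 55, 55, 57, 58, 69, 96, 114, 119, 119, 120, 119, 119]
132 [  0.5 -56.2]
134 [  0.5 -58.3]
136 [  0.5 -60.5]
143 [  0.5 -68.2]
145 [  0.5 -70.4]
152 [  0.5 -78.3]
154 [  0.5 -80.5]
shift [1.649 0.012 0.304] rows>= 3.7 twist 0.01
[ 0.50406986 -0.04237568]
shift [0.582 0.013 1.702] rows>= 4.0 twist 0.01
```

The reading held at 40 mm, so roller_3 is full size and goes back to the rack. Picking it up.

>>> apply_moves:
  targets:
    - {"translation": [0, 0.03, 0.4], "twist": 0, "hand": 0.65}
    - {"translation": [0, 0, 0.45], "twist": 0, "hand": 0.65}
    - {"translation": [0, 0, 0.45], "twist": 0, "hand": 0.65}
    - {"translation": [0, 0, 0.4], "twist": 0, "hand": 0.65}
    - {"translation": [0.25, 0, 0], "twist": 0, "hand": 0.65}
    - {"translation": [0.25, 0, 0], "twist": 0, "hand": 0.65}
    - {"translation": [0.08, 0, 0], "twist": 0, "hand": 0.65}
    - {"translation": [0, 0, 0], "twist": 0, "hand": 0.65}

```text
time: 58.95
tool_pos: [0.5065, -0.0422, 0.1215]
tool_rot: [0.0, 0.645, 0.765, 0.0]
contact_force: [-0.2, 0.0, 0.8]
gripper_width: 0.651
grasp_force: 0.0
```

>>> apply_moves:
  targets:
    - {"translation": [0, 0, 0.2], "twist": 0, "hand": 0.65}
    - {"translation": [0, 0, 0.25], "twist": 0, "hand": 0.65}
    - {"translation": [0, 0, 0.13], "twist": 0, "hand": 0.65}
    - {"translation": [0, 0, 0], "twist": 0, "hand": 0.65}
    - {"translation": [0, 0, 0], "twist": 0, "hand": 0.65}
    - {"translation": [0, 0, 0], "twist": 0, "hand": 0.65}

```text
time: 59.55
tool_pos: [0.507, -0.0441, 0.0638]
tool_rot: [0.0, 0.646, 0.763, 0.0]
contact_force: [0.2, 0.2, -0.2]
gripper_width: 0.647
grasp_force: 0.0
```

>>> apply_moves:
  targets:
    - {"translation": [0, 0, 0], "twist": 0, "hand": 0}
    - {"translation": [0, 0, 0], "twist": 0, "hand": 0}
    - {"translation": [0, 0, 0], "twist": 0, "hand": 0}
    - {"translation": [0, 0, 0], "twist": 0, "hand": 0}
    - {"translation": [0, 0, 0], "twist": 0, "hand": 0}
    - {"translation": [0, 0.04, -0.1], "twist": 0, "hand": 0}
    - {"translation": [0, 0.04, -0.1], "twist": 0, "hand": 0}
    - {"translation": [0, 0, 0], "twist": 0, "hand": 0}

```text
time: 60.35
tool_pos: [0.516, -0.0427, 0.0851]
tool_rot: [0.002, 0.646, 0.764, 0.001]
contact_force: [0.6, 0.1, -1.8]
gripper_width: 0.393
grasp_force: 60.1
```

>>> apply_moves:
  targets:
    - {"translation": [-0.3, 0, 0], "twist": 0, "hand": 0}
    - {"translation": [-0.3, 0, 0], "twist": 0, "hand": 0}
    - {"translation": [0, 0, -0.4], "twist": 0, "hand": 0}
    - {"translation": [0, 0, -0.45], "twist": 0, "hand": 0}
    - {"translation": [0, 0, -0.45], "twist": 0, "hand": 0}
    - {"translation": [0, 0, -0.45], "twist": 0, "hand": 0}
    - {"translation": [0, 0, -0.35], "twist": 0, "hand": 0}
    - {"translation": [0, 0, 0], "twist": 0, "hand": 0}

```text
time: 61.15
tool_pos: [0.5268, -0.1024, 0.3002]
tool_rot: [0.005, 0.646, 0.764, 0.002]
contact_force: [0.9, -0.5, -1.3]
gripper_width: 0.397
grasp_force: 60.4
```

>>> apply_moves:
  targets:
    - {"translation": [0, 0, 0], "twist": -1, "hand": 0}
    - {"translation": [0, 0, 0], "twist": -1, "hand": 0}
    - {"translation": [0, 0, 0], "twist": -1, "hand": 0}
    - {"translation": [0, 0, 0], "twist": -1, "hand": 0}
    - {"translation": [0, 0, 0], "twist": -1, "hand": 0}
    - {"translation": [0, 0, 0], "twist": -1, "hand": 0}
    - {"translation": [0, 0, 0], "twist": -1, "hand": 0}
    - {"translation": [0, 0, 0], "twist": -1, "hand": 0}

```text
time: 61.95
tool_pos: [0.5237, -0.1013, 0.2908]
tool_rot: [-0.002, 0.296, 0.955, 0.0]
contact_force: [1.2, -0.2, -1.2]
gripper_width: 0.389
grasp_force: 60.4
```

>>> apply_moves:
  targets:
    - {"translation": [0, 0, 0], "twist": -1, "hand": 0}
    - {"translation": [0, 0, 0], "twist": -1, "hand": 0}
    - {"translation": [0, 0, 0], "twist": -1, "hand": 0}
    - {"translation": [0, 0, 0], "twist": -1, "hand": 0}
    - {"translation": [0, 0, 0], "twist": -1, "hand": 0}
    - {"translation": [0, 0, 0], "twist": -1, "hand": 0}
    - {"translation": [0, 0, 0], "twist": -1, "hand": 0}
    - {"translation": [0, 0, 0], "twist": -0.24, "hand": 0}

```text
time: 62.75
tool_pos: [0.5238, -0.1014, 0.291]
tool_rot: [-0.002, -0.06, 0.998, 0.001]
contact_force: [0.4, -0.0, -1.9]
gripper_width: 0.398
grasp_force: 60.4
```

```bash
python3 rol.py w22 .011; python3 - <<'E'
from h import *
p,M,y,s=pose()
im=cv2.imread('pics/w22.png').astype(int).sum(2)//3; q=im[:90,244:268].mean(1); b=np.nonzero(q<45)[0]; print(b.tolist())
print(((back('wrist',[[256,r] for r in (b.max()-7,b.min()+7)],p[2]+.007)-p)@M)[:,0]*1000)
plan([.507,-.3365,.29],.12)
E
```

```text
t 62.8 p [ 0.5238 -0.1014  0.291 ] yaw 0.1209 F [ 0.4 -0.  -1.9] w 0.398 g 60.4
0.6 px 207 303 0 350 tool [ 2.660e+01 -9.000e-01  1.662e+02  3.750e+01  1.000e-01] x -56.5 109.7
0.35 px 296 511 32 204 tool [ 65.6  67.1  65.5 105.6   7.1] x 27.6 98.7
[12, 13, 14, 15, 16, 17, 18, 19, 20, 21, 22, 23, 24, 25, 26, 48, 49, 50, 51, 52, 53, 54, 55, 56, 57, 58, 59, 60, 61]
[89.36596688 99.97214779]
shift [ 0.446 -2.314  0.016] rows>= 5.2 twist -0.01
```

>>> apply_moves:
  targets:
    - {"translation": [0.074, -0.386, 0], "twist": 0, "hand": 0}
    - {"translation": [0.074, -0.386, 0], "twist": 0, "hand": 0}
    - {"translation": [0.074, -0.386, 0], "twist": 0, "hand": 0}
    - {"translation": [0.074, -0.386, 0], "twist": 0, "hand": 0}
    - {"translation": [0.074, -0.386, 0], "twist": 0, "hand": 0}
    - {"translation": [0.074, -0.386, 0], "twist": 0.01, "hand": 0}
    - {"translation": [0, 0, 0], "twist": 0, "hand": 0}
    - {"translation": [0, 0, 0], "twist": 0, "hand": 0}

```text
time: 63.65
tool_pos: [0.5077, -0.3373, 0.2923]
tool_rot: [-0.0, -0.058, 0.998, 0.001]
contact_force: [-0.4, -0.2, -1.8]
gripper_width: 0.396
grasp_force: 60.6
```

>>> apply_moves:
  targets:
    - {"translation": [0, 0, 0.4], "twist": 0, "hand": 0}
    - {"translation": [0, 0, 0.45], "twist": 0, "hand": 0}
    - {"translation": [0, 0, 0.45], "twist": 0, "hand": 0}
    - {"translation": [0, 0, 0.45], "twist": 0, "hand": 0}
    - {"translation": [0, 0, 0.3], "twist": 0, "hand": 0}
    - {"translation": [0, 0, 0.1], "twist": 0, "hand": 0}
    - {"translation": [0, 0, 0], "twist": 0, "hand": 0}
    - {"translation": [0, 0, 0], "twist": 0, "hand": 0}

```text
time: 64.45
tool_pos: [0.5094, -0.3372, 0.0805]
tool_rot: [0.001, -0.06, 0.998, -0.001]
contact_force: [-0.2, 0.2, -0.9]
gripper_width: 0.394
grasp_force: 60.7
```

```bash
python3 - <<'E'
from h import *
info(); plan([.5075,-.3368,.056],.12)
E
```

```text
t 64.5 p [ 0.5094 -0.3372  0.0805] yaw 0.1194 F [-0.2  0.2 -0.9] w 0.394 g 60.7
shift [0.018 0.007 0.245] rows>= 0.5 twist -0.01
```

>>> apply_moves:
  targets:
    - {"translation": [0.015, 0.005, 0.1], "twist": 0, "hand": 0}
    - {"translation": [0, 0, 0.08], "twist": 0, "hand": 0}
    - {"translation": [0, 0, 0.05], "twist": 0, "hand": 0}
    - {"translation": [0, 0, 0], "twist": 0, "hand": 0}
    - {"translation": [0, 0, 0], "twist": 0, "hand": 0}

```text
time: 64.95
tool_pos: [0.5065, -0.3363, 0.0555]
tool_rot: [-0.0, -0.059, 0.998, 0.0]
contact_force: [-1.3, 2.1, 2.6]
gripper_width: 0.395
grasp_force: 60.9
```

>>> apply_moves:
  targets:
    - {"translation": [0, 0, 0.01], "twist": 0, "hand": 0}
    - {"translation": [0, 0, 0], "twist": 0, "hand": 0.65}
    - {"translation": [0, 0, 0], "twist": 0, "hand": 0.65}
    - {"translation": [0, 0, 0], "twist": 0, "hand": 0.65}
    - {"translation": [0, 0, -0.3], "twist": 0, "hand": 0.65}
    - {"translation": [0, 0, -0.45], "twist": 0, "hand": 0.65}
    - {"translation": [0, 0, -0.45], "twist": 0, "hand": 0.65}
    - {"translation": [0, 0, -0.45], "twist": 0, "hand": 0.65}

```text
time: 65.75
tool_pos: [0.5063, -0.3364, 0.2207]
tool_rot: [-0.0, -0.059, 0.998, 0.0]
contact_force: [1.0, -1.2, 0.4]
gripper_width: 0.651
grasp_force: 0.0
```

>>> apply_moves:
  targets:
    - {"translation": [0, 0, -0.45], "twist": 0, "hand": 0.65}
    - {"translation": [0, 0, -0.35], "twist": 0, "hand": 0.65}
    - {"translation": [0.148, 0.394, 0], "twist": 0, "hand": 0.6}
    - {"translation": [0.148, 0.394, 0], "twist": 0, "hand": 0.6}
    - {"translation": [0.148, 0.394, 0], "twist": 0, "hand": 0.6}
    - {"translation": [0.148, 0.394, 0], "twist": 0, "hand": 0.6}
    - {"translation": [0.148, 0.394, 0], "twist": 0, "hand": 0.6}
    - {"translation": [0.148, 0.394, 0], "twist": 0, "hand": 0.6}

```text
time: 66.55
tool_pos: [0.3894, -0.1111, 0.2991]
tool_rot: [0.0, -0.059, 0.998, -0.0]
contact_force: [0.9, -0.1, 1.1]
gripper_width: 0.598
grasp_force: 0.0
```

>>> apply_moves:
  targets:
    - {"translation": [0.148, 0.394, 0], "twist": 0, "hand": 0.6}
    - {"translation": [0.148, 0.394, 0], "twist": 0, "hand": 0.6}
    - {"translation": [0, 0, 0], "twist": -0.46, "hand": 0.6}
    - {"translation": [0, 0, 0], "twist": 0, "hand": 0.6}
    - {"translation": [0, 0, 0], "twist": 0, "hand": 0.6}

```text
time: 67.05
tool_pos: [0.3517, -0.0378, 0.2993]
tool_rot: [0.0, -0.082, 0.997, -0.0]
contact_force: [0.3, -0.2, 1.2]
gripper_width: 0.599
grasp_force: 0.0
```

```bash
python3 chk.py w23; python3 chk2.py w23; python3 - <<'E'
from h import *
save('top','t23'); 
for r in regions_of('top','roller_2')[:4]: print(round(r['score'],2),rect(r['pixels'],.056,'top'))
E
```

```text
t 67.0 p [ 0.3517 -0.0378  0.2993] yaw 0.1638 F [ 0.3 -0.2  1.2] w 0.599 g 0.0
chock 0.85 [457.8 -21.1  60.6 123.1  10.3]
blob [ 212  214   90   39 1839]
nose edge [-17.28583645 -51.95368409] bar back(top) [-70.6945906  -50.48760044]
nose edge [-18.49155039  48.52746818] bar back(top) [-71.8217718   47.34717834]
sides [-25.21510142 -60.53280224] [-24.93297453  58.52967395]
line col 206 [-18.01849254 -71.74143277]
line col 236 [-17.17720859 -29.72259369]
line col 251 [-17.12742745  -8.70216397]
line col 266 [-17.0776501   12.31666511]
line col 281 [-17.76953395  33.32344122]
0.91 [408.8 334.9 186.7  37.1  86.9]
0.85 [ 475.  -334.   179.9   42.2    2.2]
0.78 [ 245.7 -333.7  191.2   40.5   68.5]
```

```bash
python3 - <<'E'
from h import *
for c in ('top','scene'):
    grab_frame(c)
    for r in regions_of(c,'roller_3')[:4]:
        P=wpts(r['pixels'],.05,c); m=P.mean(0)
        if m[1]>-.2 or m[0]<.4: continue
        v=np.linalg.svd(P-m)[2][0]; q=(P-m)@v; print(c,round(r['score'],2),m.round(4),len(P),'angle',np.degrees(np.arctan2(v[1],v[0]))%180,'len',np.ptp(q), 'width',np.std((P-m)@np.array([-v[1],v[0]]))*3.46)
a=cv2.imread('pics/t23.png')[155:235,300:380]; b=cv2.imread('pics/top0.png')[155:235,300:380]
cv2.imwrite('pics/v.png',cv2.resize(np.hstack([b,a]),None,fx=5,fy=5,interpolation=cv2.INTER_CUBIC))
plan([.4355,-.0237,.0725],.167)
E
```

```text
scene 0.75 [ 0.4639 -0.3413] 581 angle 6.569490204726208 len 0.20546960208321688 width 0.03692948283988597
scene 0.69 [ 0.44   -0.3465] 1674 angle 98.86780055361268 len 0.1930999126538917 width 0.13722884358039475
shift [-8.510e-01  2.000e-03  2.267e+00] rows>= 5.4 twist -0.03
```

View pics/v.png

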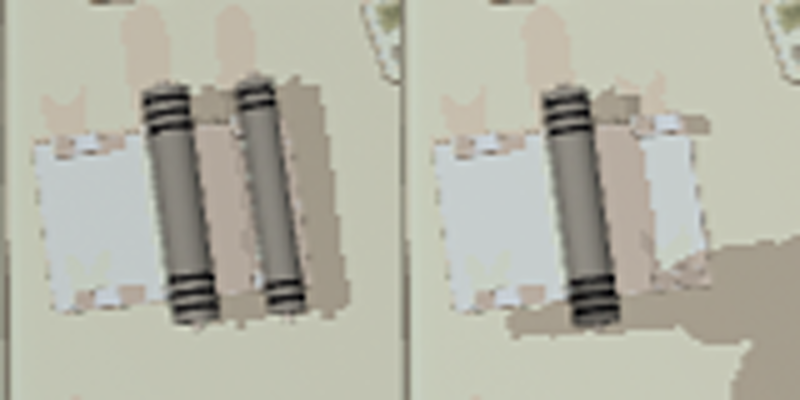

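The rack picture, before and after, shows roller_3 seated in the same slot. Now I'll fetch the chock.

>>> apply_moves:
  targets:
    - {"translation": [-0.3, 0, 0.3], "twist": 0, "hand": 0.6}
    - {"translation": [-0.3, 0, 0.3], "twist": 0, "hand": 0.6}
    - {"translation": [-0.222, 0, 0.4], "twist": 0, "hand": 0.6}
    - {"translation": [0, 0, 0.45], "twist": 0, "hand": 0.6}
    - {"translation": [0, 0, 0.45], "twist": 0, "hand": 0.6}
    - {"translation": [0, 0, 0.3], "twist": 0, "hand": 0.6}
    - {"translation": [0, 0, 0.08], "twist": 0, "hand": 0.6}
    - {"translation": [0, 0, 0], "twist": 0, "hand": 0.6}

```text
time: 68.25
tool_pos: [0.4319, -0.024, 0.0704]
tool_rot: [-0.001, -0.082, 0.997, 0.0]
contact_force: [-0.0, -0.3, -1.0]
gripper_width: 0.596
grasp_force: 0.0
```

>>> apply_moves:
  targets:
    - {"translation": [0, 0, 0], "twist": 0, "hand": 0.6}
    - {"translation": [0, 0, 0], "twist": 0, "hand": 0.2}
    - {"translation": [0, 0, 0], "twist": 0, "hand": 0.2}
    - {"translation": [0, 0, 0], "twist": 0, "hand": 0.2}
    - {"translation": [0, 0, 0], "twist": 0, "hand": 0.2}
    - {"translation": [0.02, 0, -0.1], "twist": 0, "hand": 0.2}
    - {"translation": [0.02, 0, -0.3], "twist": 0, "hand": 0.2}
    - {"translation": [0.02, 0, -0.4], "twist": 0, "hand": 0.2}

```text
time: 69.05
tool_pos: [0.4241, -0.0245, 0.1498]
tool_rot: [-0.003, -0.082, 0.997, 0.001]
contact_force: [0.9, -0.4, -2.3]
gripper_width: 0.334
grasp_force: 59.8
```

>>> apply_moves:
  targets:
    - {"translation": [0, 0, -0.45], "twist": 0, "hand": 0.2}
    - {"translation": [0, 0, -0.45], "twist": 0, "hand": 0.2}
    - {"translation": [0, 0, -0.45], "twist": 0, "hand": 0.2}
    - {"translation": [0, 0, -0.2], "twist": 0, "hand": 0.2}
    - {"translation": [0, 0, 0], "twist": 0, "hand": 0.2}
    - {"translation": [0, 0, 0], "twist": 0, "hand": 0.2}

```text
time: 69.65
tool_pos: [0.4261, -0.0249, 0.3053]
tool_rot: [-0.001, -0.082, 0.997, 0.0]
contact_force: [-0.6, 0.2, -3.6]
gripper_width: 0.337
grasp_force: 59.9
```

```bash
python3 - <<'E'
from h import *
info(); p,M,y,s=pose(); plan([.502,.328,.30],0.)
im=save('wrist','w24').astype(int); bl=(im[...,2]>im[...,0]+40)&(im[...,2]>im[...,1]+30); bl[:190]=0
cols=[160,200,300,360]; rows=[np.nonzero(bl[200:,q])[0].min()+200 if bl[200:,q].any() else -1 for q in cols]; print(rows)
z=p[2]-.045+.014
print(((back('wrist',np.c_[cols,rows],z)-p)@M)[:,:2]*1000)
E
```

```text
t 69.7 p [ 0.4261 -0.0249  0.3053] yaw 0.1649 F [-0.6  0.2 -3.6] w 0.337 g 59.9
shift [-1.328  3.357  0.053] rows>= 8.0 twist 1.65
[np.int64(235), np.int64(234), np.int64(233), np.int64(233)]
[[  3.77454041 -51.87021402]
 [  4.37981707 -30.37698296]
 [  5.00488836  23.21259783]
 [  5.02586788  55.3614473 ]]
```

>>> apply_moves:
  targets:
    - {"translation": [-0.146, 0.373, 0], "twist": 0, "hand": 0.2}
    - {"translation": [-0.146, 0.373, 0], "twist": 0, "hand": 0.2}
    - {"translation": [-0.146, 0.373, 0], "twist": 0, "hand": 0.2}
    - {"translation": [-0.146, 0.373, 0], "twist": 0, "hand": 0.2}
    - {"translation": [-0.146, 0.373, 0], "twist": 0, "hand": 0.2}
    - {"translation": [-0.146, 0.373, 0], "twist": 0, "hand": 0.2}
    - {"translation": [-0.146, 0.373, 0], "twist": 0, "hand": 0.2}
    - {"translation": [-0.146, 0.373, 0], "twist": 0, "hand": 0.2}

```text
time: 70.5
tool_pos: [0.4918, 0.2897, 0.3026]
tool_rot: [-0.003, -0.083, 0.997, -0.001]
contact_force: [0.9, -0.2, -2.7]
gripper_width: 0.335
grasp_force: 60.3
```

>>> apply_moves:
  targets:
    - {"translation": [-0.146, 0.373, 0], "twist": 0, "hand": 0.2}
    - {"translation": [0, 0, 0], "twist": 0.85, "hand": 0.2}
    - {"translation": [0, 0, 0], "twist": 0.8, "hand": 0.2}
    - {"translation": [0, 0, 0.45], "twist": 0, "hand": 0.2}
    - {"translation": [0, 0, 0.45], "twist": 0, "hand": 0.2}
    - {"translation": [0, 0, 0.45], "twist": 0, "hand": 0.2}
    - {"translation": [0, 0, 0.45], "twist": 0, "hand": 0.2}
    - {"translation": [0, 0, 0.3], "twist": 0, "hand": 0.2}

```text
time: 71.3
tool_pos: [0.4969, 0.3255, 0.0888]
tool_rot: [-0.005, 0.0, 1.0, -0.002]
contact_force: [-0.2, -0.4, -3.3]
gripper_width: 0.336
grasp_force: 60.7
```

>>> apply_moves:
  targets:
    - {"translation": [0, 0, 0], "twist": 0, "hand": 0.2}
    - {"translation": [0, 0, 0], "twist": 0, "hand": 0.2}
    - {"translation": [0, 0, 0], "twist": 0, "hand": 0.2}

```text
time: 71.6
tool_pos: [0.5024, 0.3282, 0.0983]
tool_rot: [0.001, 0.0, 1.0, 0.001]
contact_force: [0.7, -0.4, -3.2]
gripper_width: 0.335
grasp_force: 60.7
```

```bash
python3 - <<'E'
from h import *
info(); plan([.501,.328,.048],0.)
E
```

```text
t 71.6 p [0.5024 0.3282 0.0983] yaw -0.0001 F [ 0.7 -0.4 -3.2] w 0.335 g 60.7
shift [ 0.015 -0.003  0.503] rows>= 1.1 twist -0.0
```

>>> apply_moves:
  targets:
    - {"translation": [0.015, 0, 0.25], "twist": 0, "hand": 0.2}
    - {"translation": [0, 0, 0.2], "twist": 0, "hand": 0.2}
    - {"translation": [0, 0, 0.05], "twist": 0, "hand": 0.2}
    - {"translation": [0, 0, 0], "twist": 0, "hand": 0.2}
    - {"translation": [0, 0, 0], "twist": 0, "hand": 0.2}

```text
time: 72.1
tool_pos: [0.5018, 0.3286, 0.05]
tool_rot: [0.002, 0.0, 1.0, 0.001]
contact_force: [-0.9, -1.5, 5.5]
gripper_width: 0.333
grasp_force: 61.9
```

>>> apply_moves:
  targets:
    - {"translation": [0, 0, 0], "twist": 0, "hand": 0.7}
    - {"translation": [0, 0, 0], "twist": 0, "hand": 0.7}
    - {"translation": [0, 0, 0], "twist": 0, "hand": 0.7}
    - {"translation": [0, 0, -0.3], "twist": 0, "hand": 0.7}
    - {"translation": [0.05, 0, -0.45], "twist": 0, "hand": 0.7}
    - {"translation": [0.05, 0, -0.45], "twist": 0, "hand": 0.7}
    - {"translation": [0, 0, -0.45], "twist": 0, "hand": 0.7}
    - {"translation": [0, 0, -0.4], "twist": 0, "hand": 0.7}

```text
time: 72.9
tool_pos: [0.4897, 0.3278, 0.2539]
tool_rot: [0.001, -0.0, 1.0, 0.0]
contact_force: [-0.3, 0.5, 0.2]
gripper_width: 0.702
grasp_force: 0.0
```

>>> apply_moves:
  targets:
    - {"translation": [0, 0, 0], "twist": 0, "hand": 0.7}
    - {"translation": [0, 0, 0], "twist": 0, "hand": 0.7}
    - {"translation": [0, 0, 0], "twist": 0, "hand": 0.7}

```text
time: 73.2
tool_pos: [0.489, 0.3273, 0.2494]
tool_rot: [-0.001, 0.0, 1.0, -0.001]
contact_force: [0.1, -1.1, -0.9]
gripper_width: 0.701
grasp_force: 0.0
```

```bash
python3 - <<'E'
from h import *
info(); save('wrist','w25')
for q,z in (('chock',.017),('mat',.003)):
    for r in regions_of('wrist',q)[:1]: print(q,rect(r['pixels'],z))
save('top','t25')
for q,z in (('chock',.017),('mat',.003),('roller_2',.05),('specimen_cup',.07),('reagent_bottle',.09)):
    for r in regions_of('top',q)[:3]: print('top',q,round(r['score'],2),rect(r['pixels'],z,'top'))
E
```

```text
t 73.2 p [0.489  0.3273 0.2494] yaw -0.0001 F [ 0.1 -1.1 -0.9] w 0.701 g 0.0
chock [5.256e+02 3.278e+02 5.670e+01 1.208e+02 4.000e-01]
mat [524.8 325.8 150.6 120.6  89.6]
top chock 0.51 [5.278e+02 3.074e+02 5.150e+01 7.830e+01 4.000e-01]
top mat 0.74 [526.  315.1 117.7 110.9   2. ]
top mat 0.72 [412.5 291.4  79.4  30.1  86.6]
top roller_2 0.72 [ 474.1 -336.4  185.3   36.6    6.4]
top roller_2 0.66 [5.217e+02 3.020e+02 5.050e+01 8.070e+01 4.000e-01]
top roller_2 0.55 [407.2 281.8  77.5  29.3  86.6]
top specimen_cup 0.66 [ 669.  -399.7   60.7   67.2   88.6]
top reagent_bottle 0.71 [ 649.2 -276.9   40.    52.2   45.5]
```

```bash
python3 -c "
from plant import *
print(job_done())"
```

```text
the job is handed in; nothing more can be done
None
```

The job is handed in, verdict not shown: roller_2 read 46 mm (worn) and is in the red cradle, roller_3 read 40 mm (full size) and is back in the rack, roller_1 was absent, and the chock is back within about 2 mm of the middle of its mat.

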